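# Close up a model case: stack the tote pan on the base pan until it clicks

## Task

Close up this case: lay the loose white stone model flat on its base in the blue base pan, then lift the pale grey tote pan by its black grip and stack it on the base pan, so that all four corner lugs drop into the sockets, it sits fully home and both orange end catches snap shut over its edge. The base pan stands loosely in its station, so feel for the sockets with a light hand and press no harder than the catches need (never more than about 30 N). Keep the jar in the tote standing, leave everything else on the bench where it is, and let go at the end.

Things in the scene. Friction and masses are not known exactly. Their poses are not given: they have to be found in the camera images.
- station: Aluminium plate, 151 x 197 x 4 mm with four 16 mm high corner stops, fixed on the bench. Origin: centre of its underside; x across the short, y along the long side, z up. In it the blue base pan (119 x 165 mm, 0.9 kg) stands loose, axes alike within 0.6 deg, but its centre up to 8 mm off the plate's centre in x and in y; not reported. Touching a stop it is 9 mm off; it slides at about 6 N.
- pan_floor (a point): A point of the plate's frame, over its centre, at the height of the base pan's floor (11 mm above the bench). The pan is open on top, inside 113 x 159 mm, 43 mm deep. Its axes are the plate's: the pan itself may stand up to 8 mm off.
- pan_rim (a point): A point of the plate's frame, over its centre, at the height of the base pan's rim (54 mm above the bench). In the pan's corner posts (21 x 21 mm) are square sockets 14.4 x 14.4 mm, 20 mm deep, open at the rim, 49 mm in x and 72 mm in y from the pan's centre (which may lie up to 8 mm off this point).
- catch_a (a joint): Orange sprung catch, 32 mm wide, at the pan's +y end, top 16 mm above the rim. Travel in m: 0 shut (also when nothing is stacked), up to 0.007 pushed outward by the tote's edge, back to 0 once it snaps over the edge, in the last 2 to 3 mm of the way down. The edge meets it about 2 mm after the lugs enter; both catches together take about 10 N.
- catch_b (a joint): The same catch at the -y end of the base pan.
- tote_pan: Pale grey tote pan, 119 x 165 mm, walls 34 mm high, 0.28 kg plus about 0.13 kg of contents (jar, blue carver). Origin: centre of its flat underside; x across the short, y along the long side, z up. It starts standing on its lugs, origin 18 mm above the bench; lugs on the base pan's rim: 72 mm; fully home, underside on the rim: 54 mm. Either way round fits.
- tote_grip (a point): Middle of the tote pan's black grip bar, 87 mm above the tote's origin: 12 mm thick (tote x), 80 mm long (tote y), 30 mm tall (from 72 to 102 mm above the origin), an open slot below it between two posts. Grasp it across its 12 mm.
- tote_lugs (a point): Centre between the ends of the tote's four lugs, 18 mm below its origin. The lugs are square, 12 x 12 mm with 0.5 mm chamfers, 49 mm in x and 72 mm in y from here; they have 1.2 mm of clearance on each side in the sockets.
- stone_model: Loose white stone dental model (horseshoe arch on a flat base), 54 x 60 x 28 mm, about 0.1 kg, flat on the bench. Origin: centre of its underside; z up. Grasp it across its 60 mm, along its y axis.
- orange_jar: Small white jar with an orange-red cap, 45 mm in diameter, 55 mm high, standing loose in the tote pan beside the divider, about 53 mm from the tote's centre. Origin: centre of its underside; z up.
- white_glue: Bystander: white glue bottle with a black cap, 32 mm in diameter, 80 mm high, standing towards the back. Origin: centre of its underside.
- pink_model: Bystander: pink dental model, 54 x 60 x 28 mm, towards the back left. Origin: centre of its underside.
- green_bowl: Bystander: green rubber bowl, 68 mm in diameter, 42 mm high, towards the back left. Origin: centre of its underside.
Mind the look-alikes: they are no part of the job. Leave any purple or yellow look-alike of the orange_jar alone.

How it is judged:
By the outcome, as a careful person would: the job done as asked, in the order asked, and still so for the second after the job is handed in, with the robot touching nothing.
It also fails if it takes over 67 s, if anything falls off the work surface, if the arm or the gripper's body presses on something with over 40 N, if the wrist force passes 120 N, or if a joint passes its speed limit or range.

## Robot

A 6-joint arm with a two-finger parallel gripper is mounted at the origin on a cart in front of the work surface, level with it; the furniture and walls round the work are solid. World frame = base frame: x ahead of the robot, y to its left, z up, the work surface at z = 0. Lengths are in m, angles in rad, forces in N, time in s.
With the tool pointing down it reaches from about 0.25 to 0.775 m from the base axis. Payload 4 kg.
Tool frame: the origin (TCP) lies on the centre line of the jaws, within the pads' length; the fingertips stand r.tip_extent ahead of it and the grasp point (between the pads) lies 3 mm ahead of it (r.tip_extent is the distance from the TCP to the fingertips, in m); x points along the fingers, y is the direction in which the jaws open and shut, and the axes are right-handed (so a half turn about x gives the same grasp; the last joint's range is limited). The gripper opens to 94 mm and grips with 3 to 60 N. Pads are 16 mm wide; open, the fingers measure 119 mm over their backs; the gripper's body (75 mm by 177 mm) begins 78 mm behind the grasp point.
Start: joints at [-1.393, 0.087, 1.371, -0, 1.684, -0.103], TCP at [0.152, -0.528, 0.228] pointing down, gripper open.
Joint ranges: [-3.1, 3.1], [-0.76, 2.03], [0.27, 2.55], [-1.08, 4.22], [0.17, 2.65], [-2.57, 2.57]. Speed limits (rad/s): [2.79, 2.79, 3.14, 3.14, 3.14, 3.14].

## Interface

Orientations are given as a rotation vector (axis times angle).
In Python, from plant import read_state, imaging, r gives the robot as it stands.
- The arm moves only by the tool apply_moves, never from a script. Its argument "rows" is one flat list of numbers, 7 for each row, row after row: the shift along the tool's x, y, z in mm, then the turn, a rotation vector about the tool's x, y, z in degrees, then the opening, from 0 (shut) to 1 (fully open). A call has 1 to 10 rows; each row shifts and turns the commanded pose from where the row before left it, along the tool's axes as they then stand; what a row does not reach is not made up. A row lasts 1/12 s, in which the tool goes at most 41.7 mm and 7.16 degrees, less where a joint would pass 70% of its speed; a pose out of reach is approached as far as the arm can. A call is refused whole if a number of a shift passes 41.7 or a number of a turn 7.16, either way. A call with a gripper value outside its range is refused whole. The fingers move at their own pace and stop on an object; "force" is the grip in N (left out, the last holds). Time passes only in rows, so rows that do not move let the fingers close. It gives the time, the measured TCP pose, the force and the opening at its end, in the units of the state.
- read_state(): the state, without advancing time (a new reading comes with each control period).
- imaging.read_camera(name): name is "scene" or "top"; returns a dict with "color" (400x640x3 uint8, blue, green, red), "fovy" (degrees; the focal length in pixels is half the picture's height over the tangent of half this angle, whatever the lens; pixels are square), "cx", "cy" (the principal point, pixels), "R" (3x3) and "t" (3): a world point X has camera coordinates R X + t. Camera axes: x right, y down, z forward; pixel columns grow to the right and rows downward; lengths in m; the calibration is good to about 2 mm. A picture is of the moment at which its call begins. There is no depth.
- r.sign_off(): hands the job in, once; it reports no verdict.
The state is a dict: "time": time; "joints": joint angles; "qd": joint speeds; "tau": joint torques, N m; "tcp_pos": TCP position; "orientation": TCP orientation; "force": force on the tool from outside, world axes, zero at the start; "moment": the same for the moment, N m; "opening": opening from 0.0 (shut) to 1.0 (fully open).
Only numpy, scipy, OpenCV 4.12 (cv2) and the standard library are available. Lean on these libraries where they do the work, as an engineer would, in place of code of your own. Each camera call takes 0.05 s, during which the arm holds its last target.

## Working session

There is one attempt and no reset: what is moved stays moved. The work goes in short steps, Python scripts to look and compute and a tool call to move; the robot and the scene stay as the last step left them, time stands still between calls to the robot, and variables do not carry over. Pictures are saved under pics/ and viewed, and the job is handed in when it is done.

Besides the shell and the picture viewer there is one more tool, called after "Request:" in YAML: its name, and indented under it one key for each argument. apply_moves: Moves the arm, as the interface text tells. Its arguments: {"type":"object","properties":{"rows":{"type":"array"},"force":{"type":"number"}},"required":["rows"]}

```bash
mkdir -p pics; ls; cat > h.py <<'E'
import numpy as np,cv2
from plant import read_state, imaging, r
def cam(n):
    c=imaging.read_camera(n); 
    c['f']=c['color'].shape[0]/2/np.tan(np.radians(c['fovy'])/2); return c
def proj(c,X):
    X=np.atleast_2d(X); p=X@np.array(c['R']).T+np.array(c['t'])
    return np.c_[c['cx']+c['f']*p[:,0]/p[:,2], c['cy']+c['f']*p[:,1]/p[:,2]]
def back(c,u,v,z):
    R=np.array(c['R']);t=np.array(c['t'])
    d=R.T@np.array([(u-c['cx'])/c['f'],(v-c['cy'])/c['f'],1]); o=-R.T@t
    return o+d*(z-o[2])/d[2]
E
python3 - <<'E'
from h import *
import pickle
for n in('scene','top'):
    c=cam(n); cv2.imwrite(f'pics/{n}0.png',c['color']); pickle.dump(c,open(f'{n}0.pkl','wb'))
    print(n,c['fovy'],c['cx'],c['cy'],-np.array(c['R']).T@c['t'],[k for k in c])
s=read_state();print(s, r.tip_extent)
E
```

```text
pics
scene 43.75967827327851 312.81534069307054 207.20602067233065 [ 0.98828728 -0.78246668  1.45976783] ['color', 'fovy', 'cx', 'cy', 'R', 't', 'f']
top 48.60111737786822 322.9961165792168 200.28861752232606 [ 0.33337215 -0.00755314  1.27145534] ['color', 'fovy', 'cx', 'cy', 'R', 't', 'f']
{'time': 0.1, 'joints': array([-1.39306191e+00,  8.79017606e-02,  1.37207216e+00, -3.32125053e-05,
        1.68358037e+00, -1.03107816e-01]), 'qd': array([-0.00051473, -0.00154418, -0.00437021, -0.00052371,  0.00076707,
        0.00077094]), 'tau': array([ 2.33515282e-03, -3.41253591e+01, -3.03300261e+01,  7.19694025e-02,
        3.04609258e-02, -9.45271449e-05]), 'tcp_pos': array([ 0.15234432, -0.52802701,  0.22642558]), 'orientation': array([ 2.0716598 ,  0.29489331, -2.07188193]), 'force': array([-0.30594623, -0.03607694,  0.4448972 ]), 'moment': array([-0.05057494,  0.02523535, -0.01768384]), 'opening': 1.0011070086689546} 0.022
```

View pics/scene0.png

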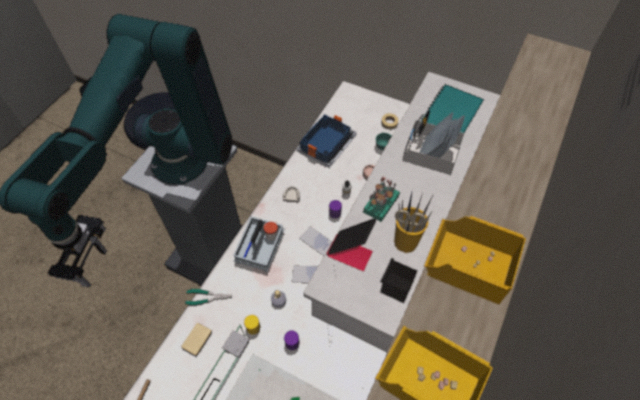

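View pics/top0.png

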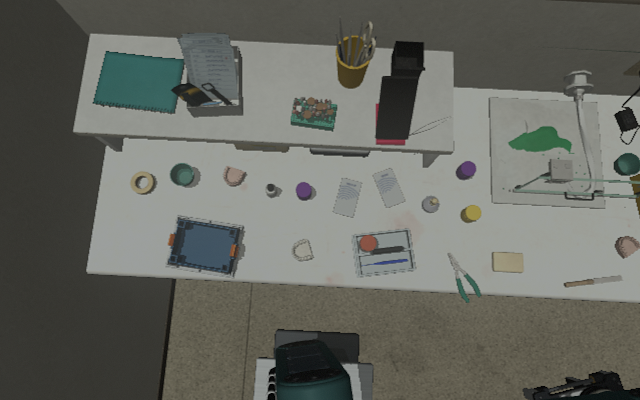

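```bash
python3 - <<'E'
from h import *
import pickle
c=pickle.load(open('top0.pkl','rb'))
for n,(x0,y0,x1,y1) in dict(base=(155,205,255,285),mid=(270,150,430,285)).items():
    im=cv2.resize(c['color'][y0:y1,x0:x1],None,fx=(8 if n=='base' else 5)*1,fy=(7.5 if n=='base' else 4.4)*0+(8 if n=='base' else 5)*1,interpolation=cv2.INTER_CUBIC)
    im=im[:600] if n=='base' else im[60:660]
    cv2.imwrite(f'pics/top0_{n}.png',im)
s=pickle.load(open('scene0.pkl','rb'))
im=cv2.resize(s['color'][100:280,225:400],None,fx=3.3,fy=3.3,interpolation=cv2.INTER_CUBIC); cv2.imwrite('pics/scene0_c.png',im)
for n,u,v,z in [('stone',303,250,.014),('pan',207,246,.054),('tote',384,253,.05)]: print(n,back(c,u,v,z))
E
```

```text
stone [0.44775917 0.04841204 0.014     ]
pan [0.4416412  0.31036592 0.054     ]
tote [ 0.44760837 -0.17613213  0.05      ]
```

View pics/top0_base.png

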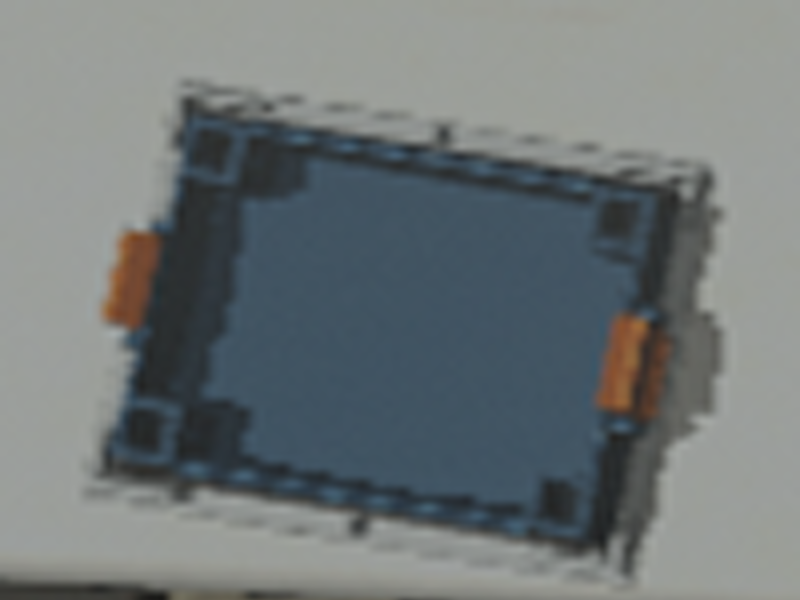

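View pics/top0_mid.png

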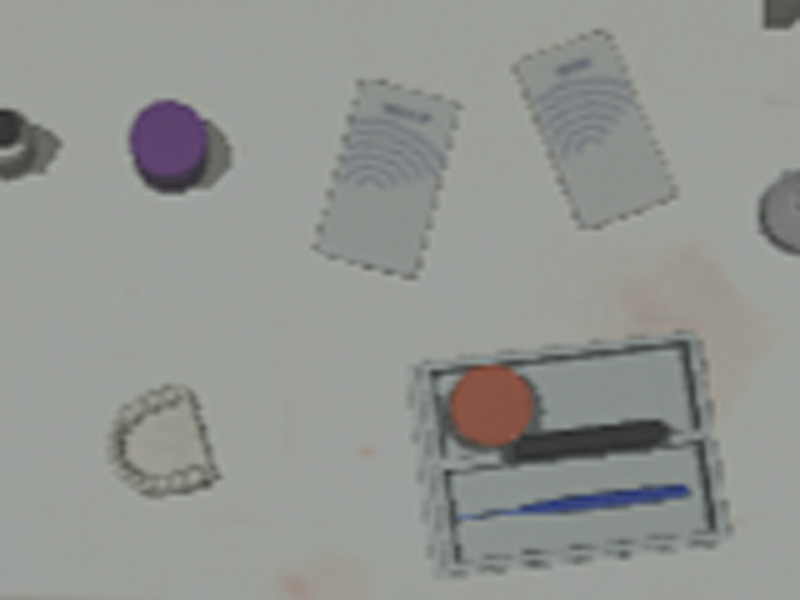

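View pics/scene0_c.png

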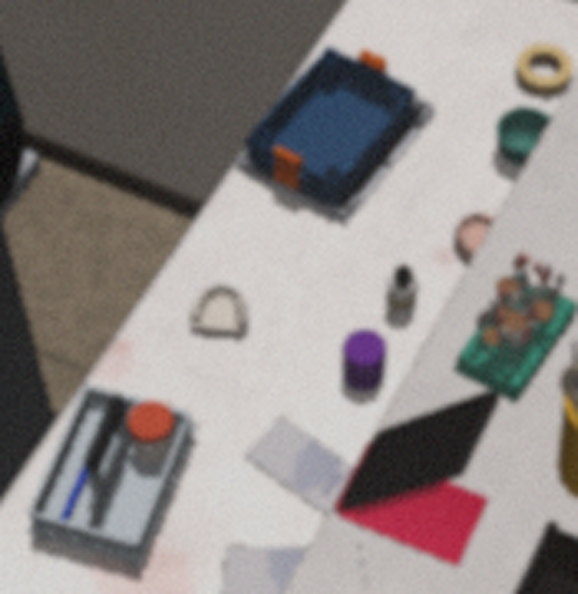

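```bash
cat >> h.py <<'E'
import pickle
from scipy.optimize import least_squares
from scipy.spatial.transform import Rotation as Ro
def load(n): return pickle.load(open(n+'.pkl','rb'))
def rect(hx,hy,z): return np.array([[hx,hy,z],[hx,-hy,z],[-hx,-hy,z],[-hx,hy,z]])
def place(P,x,y,yaw):
    c_,s_=np.cos(np.radians(yaw)),np.sin(np.radians(yaw)); P=np.atleast_2d(P)
    return np.c_[x+c_*P[:,0]-s_*P[:,1], y+s_*P[:,0]+c_*P[:,1], P[:,2]]
def fit(c,P,px,x0):
    f=lambda q:(proj(c,place(P,*q))-px).ravel()
    s=least_squares(f,x0,x_scale=[.01,.01,1]); return s.x, s.fun.reshape(-1,2)
def overlay(c,box,k,polys,fn):
    x0,y0,x1,y1=box
    im=cv2.resize(c['color'][y0:y1,x0:x1],None,fx=k,fy=k,interpolation=cv2.INTER_CUBIC)
    im=cv2.convertScaleAbs(im,alpha=1.4)
    for P,col in polys:
        p=(proj(c,P)+.5-[x0,y0])*k
        cv2.polylines(im,[np.round(p*8).astype(int)],True,col,1,cv2.LINE_AA,3)
    cv2.imwrite('pics/'+fn,im)
def panpolys(q,catch=True):
    out=[(place(rect(.0595,.0825,.054),*q),(0,255,0))]
    for sx in(1,-1):
        for sy in(1,-1):
            s=rect(.0072,.0072,.054)+[sx*.049,sy*.072,0]; out.append((place(s,*q),(0,255,255)))
    return out
def totepolys(q,z0=.018):
    out=[(place(rect(.0595,.0825,z0+.034),*q),(0,255,0))]
    out.append((place(rect(.006,.04,z0+.102),*q),(0,0,255)))
    return out
E
python3 - <<'E'
from h import *
t=load('top0');s=load('scene0')
px=np.array([(213,153),(147,428),(558,500),(618,218)])/8.+[155,205]-.5
# image left=+y, up=+x
P=np.array([[.049,.072,.054],[-.049,.072,.054],[-.049,-.072,.054],[.049,-.072,.054]])
q,e=fit(t,P,px,[.44,.31,-9]); print('pan top',q,e.round(2).tolist())
px=np.array([(417,368),(440,575),(725,540),(690,335)])/5.+[270,162]-.5
P=np.array([[.0595,.0825,.052],[-.0595,.0825,.052],[-.0595,-.0825,.052],[.0595,-.0825,.052]])
qt,e=fit(t,P,px,[.44,-.176,7]); print('tote top',qt,e.round(2).tolist())
overlay(t,(155,205,255,280),8,panpolys(q),'ov_pan_top.png')
overlay(t,(345,222,425,285),9,totepolys(qt),'ov_tote_top.png')
overlay(s,(290,100,370,175),8,panpolys(q),'ov_pan_sc.png')
overlay(s,(225,205,295,280),8,totepolys(qt),'ov_tote_sc.png')
E
```

```text
pan top [ 0.44391277  0.32302341 -6.62335165] [[-0.16, -0.41], [-0.16, 0.27], [0.18, 0.09], [0.13, 0.03]]
tote top [ 0.44966493 -0.17341299  9.70450649] [[-2.38, -0.83], [-1.23, 1.07], [1.75, 0.79], [1.86, -1.2]]
```

View pics/ov_pan_top.png

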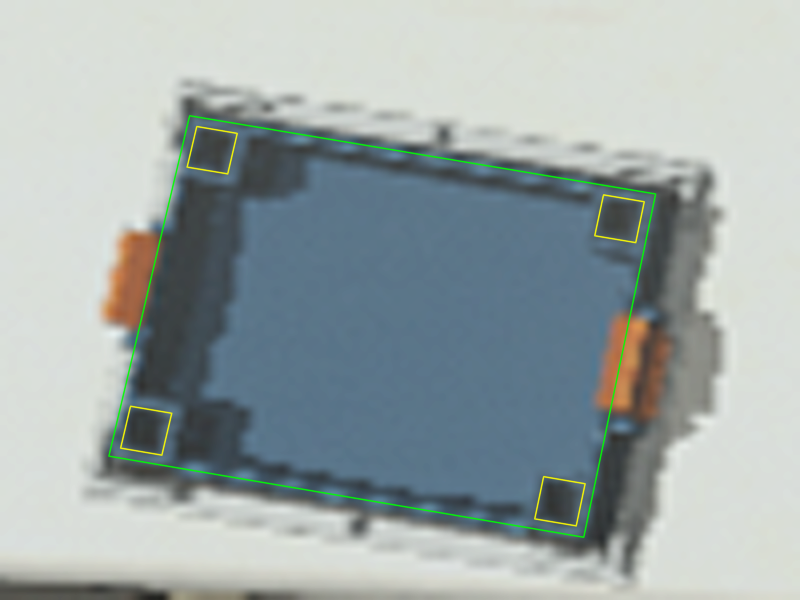

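View pics/ov_tote_top.png

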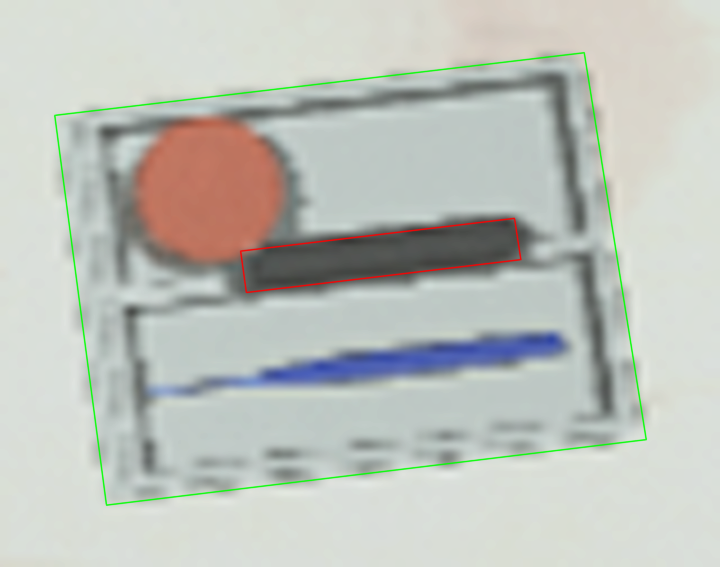

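View pics/ov_pan_sc.png

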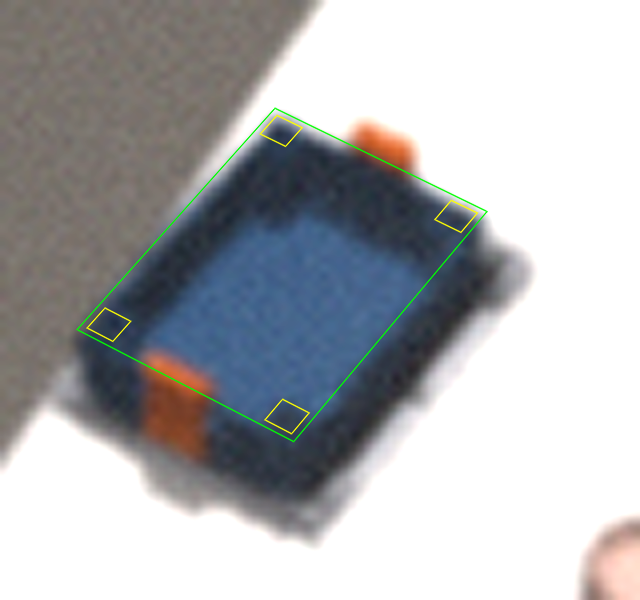

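View pics/ov_tote_sc.png

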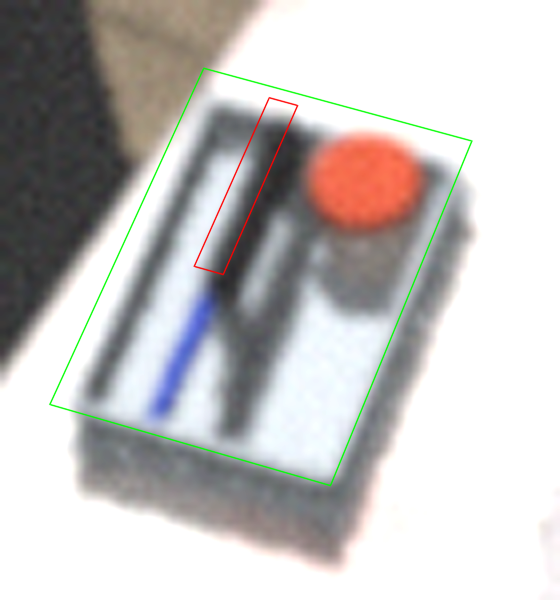

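```bash
python3 - <<'E'
from h import *
t=load('top0');s=load('scene0')
overlay(s,(230,210,295,280),8,[],'z1.png')
overlay(t,(350,225,420,280),10,[],'z2.png')
print(np.array(t['R']).round(3).tolist(),np.array(s['R']).round(3).tolist())
E
```

```text
[[0.05, -0.999, 0.005], [-0.978, -0.05, -0.203], [0.203, 0.005, -0.979]] [[0.887, 0.461, -0.013], [0.382, -0.749, -0.541], [-0.259, 0.475, -0.841]]
```

View pics/z1.png

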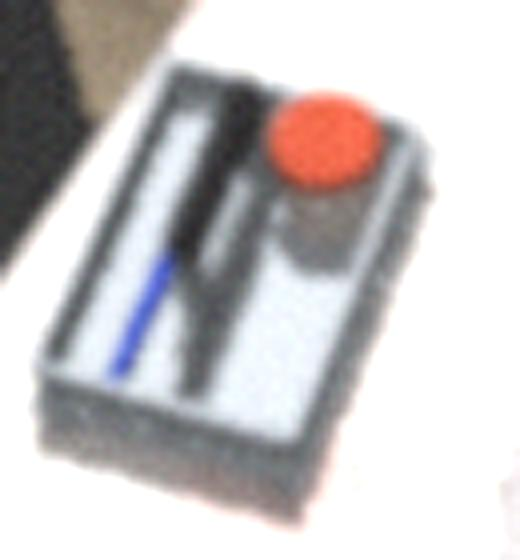

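View pics/z2.png

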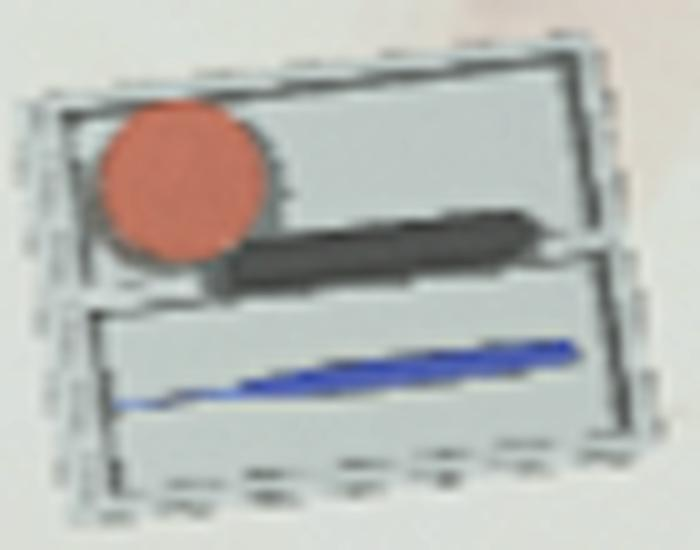

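```bash
python3 - <<'E'
from h import *
t=load('top0');g=cv2.cvtColor(t['color'],6).astype(float)
g=cv2.GaussianBlur(g,(0,0),1)
for u in range(95,620,35):
    col=g[262:312,u]; d=np.diff(col); k=int(np.argmin(d)); 
    o=0
    if 0<k<len(d)-1: a,b,c=d[k-1:k+2]; o=.5*(a-c)/(a-2*b+c)
    print(u,round(262+k+.5+o,2),end='; ')
s=load('scene0');g=cv2.GaussianBlur(cv2.cvtColor(s['color'],6).astype(float),(0,0),1)
print()
for v in range(90,400,25):
    row=g[v,90:350]; d=np.diff(row); k=int(np.argmax(d)); print(v,90+k+.5,end='; ')
E
```

```text
95 273.29; 130 275.16; 165 277.16; 200 278.41; 235 280.39; 270 282.19; 305 283.85; 340 285.83; 375 287.62; 410 289.52; 445 291.44; 480 292.55; 515 295.13; 550 296.83; 585 279.12; 
90 336.5; 115 318.5; 140 347.5; 165 284.5; 190 267.5; 215 340.5; 240 232.5; 265 215.5; 290 207.5; 315 181.5; 340 299.5; 365 147.5; 390 146.5;
```

```bash
python3 - <<'E'
from h import *
t=load('top0');s=load('scene0')
for nm,a,b in [('top',(240,264),(540,231))]:
    A=back(t,a[0]/10+350-.5,a[1]/10+225-.5,.12);B=back(t,b[0]/10+350-.5,b[1]/10+225-.5,.12)
    m=(A+B)/2;d=A-B;yaw=np.degrees(np.arctan2(-d[0],d[1]));print(m,np.hypot(*d[:2]),yaw)
q=(m[0],m[1],9.3)
def polys(q):
    return [(place(rect(.006,.04,.12),*q),(0,0,255)),(place(rect(.0595,.0825,.018),*q),(0,255,0)),(place(rect(.0565,.0795,.052),*q),(255,0,255))]
overlay(s,(230,210,295,280),8,polys(q),'z1.png')
overlay(t,(350,225,420,280),10,polys(q),'z2.png')
E
```

```text
[ 0.45137254 -0.17797087  0.12      ] 0.07871250978616627 9.161826835290528
```

View pics/z1.png

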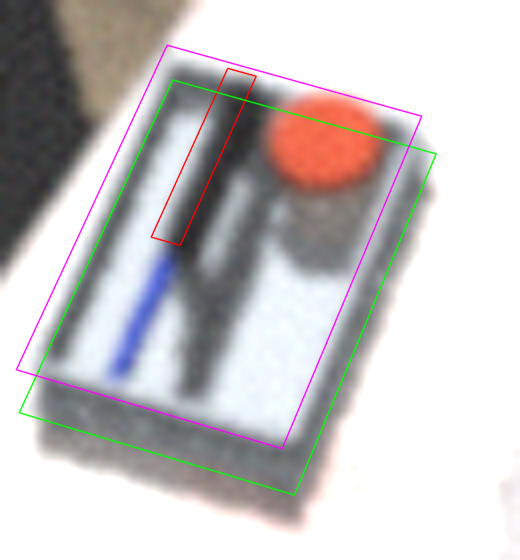

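View pics/z2.png

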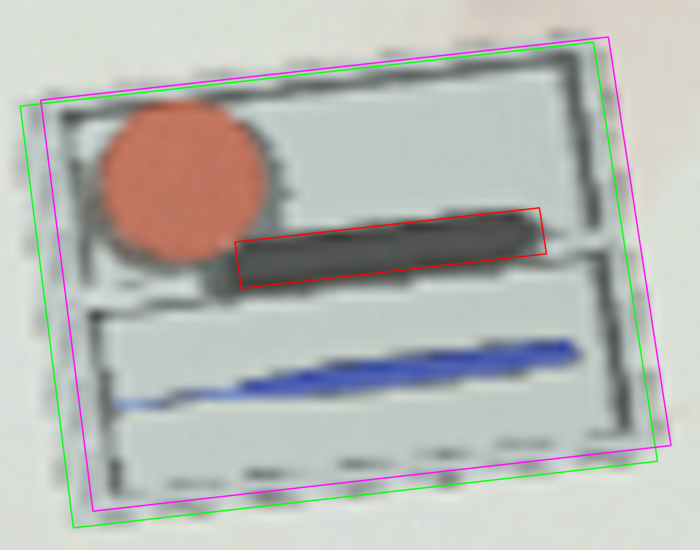

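```bash
cat >> h.py <<'E'
def ray(c,u,v):
    R=np.array(c['R']);o=-R.T@np.array(c['t']);d=R.T@np.array([(u-c['cx'])/c['f'],(v-c['cy'])/c['f'],1]);return o,d/np.linalg.norm(d)
def tri(t,a,s,b):
    o1,d1=ray(t,*a);o2,d2=ray(s,*b)
    A=np.c_[d1,-d2];k=np.linalg.lstsq(A,o2-o1,rcond=None)[0]
    p,q=o1+k[0]*d1,o2+k[1]*d2
    return (p+q)/2,(q-p)
E
python3 - <<'E'
from h import *
t=load('top0');s=load('scene0')
pt=lambda k,off,p:(p[0]/k+off[0]-.5,p[1]/k+off[1]-.5)
C=dict(jar=(pt(10,(350,225),(184,181)),pt(8,(230,210),(325,140))),
 catch_near_top=(pt(8,(155,205),(625,365)),pt(8,(290,100),(180,370))),
 catch_far=(pt(8,(155,205),(138,278)),pt(8,(290,100),(388,138))),
 tote_rim_back_left=(pt(10,(350,225),(68,508)),pt(8,(230,210),(176,70))),
 tote_rim_front_right=(pt(10,(350,225),(595,45)),pt(8,(230,210),(300,440))),
 purple=((304,189.7),(335,206)),
)
for n,(a,b) in C.items():
    p,m=tri(t,a,s,b);print(n,p.round(4),m.round(4))
E
```

```text
jar [ 0.4719 -0.1284  0.0723] [0.0009 0.0008 0.    ]
catch_near_top [0.4336 0.2371 0.0675] [0.0015 0.0013 0.0004]
catch_far [0.4552 0.4059 0.0672] [0.0025 0.0024 0.0011]
tote_rim_back_left [ 0.3832 -0.1048  0.0271] [-0.0021 -0.0018  0.0001]
tote_rim_front_right [ 0.5207 -0.2421  0.0487] [ 0.0056  0.0047 -0.0001]
purple [0.6162 0.0549 0.046 ] [0.0012 0.0011 0.0003]
```

```bash
python3 - <<'E'
from h import *
t=load('top0');s=load('scene0')
c=back(t,163/5+270-.5,441/5+162-.5,.012)
A=back(t,193/5+270,385/5+162,.012);B=back(t,217/5+270,482/5+162,.012);d=A-B
yaw=np.degrees(np.arctan2(-d[0],d[1]));print(c,d,yaw)
q=(c[0],c[1],yaw)
P=[(place(rect(.027,.030,.0),*q),(0,255,0)),(place(rect(.027,.030,.028),*q),(0,0,255))]
overlay(t,(285,232,325,270),15,P,'st_t.png');overlay(s,(270,170,315,215),13,P,'st_s.png')
st=read_state();R=Ro.from_rotvec(st['orientation']).as_matrix();print(R.round(3))
E
```

```text
[0.44865921 0.05110169 0.012     ] [0.05422802 0.01668661 0.        ] -72.89624339311993
[[-0.     0.277 -0.961]
 [ 0.002 -0.961 -0.277]
 [-1.    -0.002 -0.   ]]
```

View pics/st_t.png

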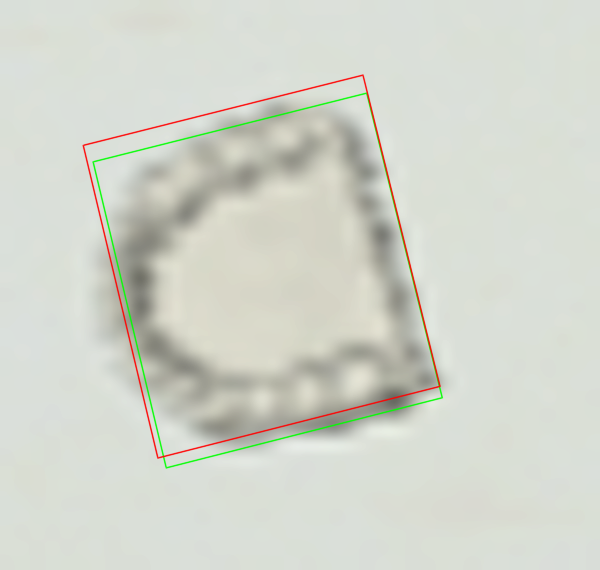

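View pics/st_s.png

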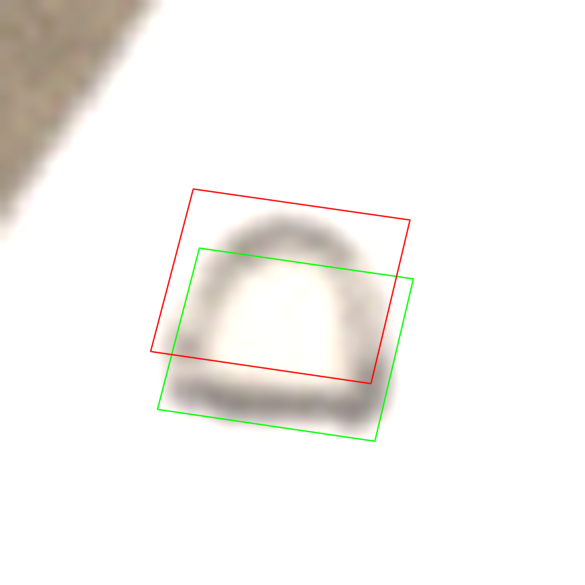

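```bash
cat >> h.py <<'E'
def pose():
    s=read_state();R=Ro.from_rotvec(s['orientation']).as_matrix()
    return s,np.array(s['tcp_pos']),np.degrees(np.arctan2(R[1,1],R[0,1])),R
def plan(target,phi=None,op=1,vmax=38,wmax=6.5,ramp=3,p0=None,phi0=None):
    """tool down; rows of shift (mm) and turn about tool x (deg = -world yaw)"""
    s,p,f,R=pose()
    if p0 is not None:p=np.array(p0)
    if phi0 is not None:f=phi0
    if phi is None:phi=f
    d=(np.array(target)-p)*1000;dphi=(phi-f+180)%360-180
    n=max(int(np.ceil(np.linalg.norm(d)/vmax+ramp*.7)),int(np.ceil(abs(dphi)/wmax+ramp*.7)),2)
    w=np.minimum(np.minimum(np.arange(1,n+1),np.arange(n,0,-1))/(ramp+.5),1);w/=w.sum();cum=np.cumsum(w)
    pos=np.zeros(3);ang=0;rows=[]
    for k in range(n):
        want=d*cum[k]-pos; a=np.radians(f+ang)
        ty=np.array([np.cos(a),np.sin(a),0]);tz=np.array([np.sin(a),-np.cos(a),0]);
        tx=np.array([0,0,-1.]);
        v=[round(float(want@e),0 if k<n-1 else 1) for e in(tx,ty,tz)]
        g=round(-(dphi*cum[k]-ang),0 if k<n-1 else 1)
        pos+=v[0]*tx+v[1]*ty+v[2]*tz; ang-=g
        rows.append(v+[g,0,0,op])
    print('from',p.round(4),round(f,2),'d',d.round(1),'dphi',round(dphi,1),'n',n,'resid',(d-pos).round(2),round(dphi-ang,2))
    for i in range(0,n,10): print(','.join(str(x).replace('.0','') if str(x).endswith('.0') else str(x) for r_ in rows[i:i+10] for x in r_))
E
python3 - <<'E'
from h import *
_,_,_,R=pose();print(R.round(4))
a=np.radians(17.5);y=np.array([np.cos(a),np.sin(a)]);x=np.array([y[1],-y[0]])
# back (flat) direction is toward -y world
g=np.array([.4487,.0511])+x*.003;print(g)
plan([g[0],g[1],.10],17.5)
E
```

```text
[[-4.000e-04  2.772e-01 -9.608e-01]
 [ 1.900e-03 -9.608e-01 -2.772e-01]
 [-1.000e+00 -2.000e-03 -2.000e-04]]
[0.44960212 0.04823885]
from [ 0.1523 -0.528   0.2264] -73.91 d [ 297.3  576.3 -126.4] dphi 91.4 n 20 resid [ 0.04  0.06 -0.03] 0.01
2,-8,-7,-1,0,0,1,4,-15,-15,-3,0,0,1,6,-22,-24,-5,0,0,1,8,-22,-29,-5,0,0,1,7,-20,-31,-5,0,0,1,7,-18,-33,-6,0,0,1,7,-13,-35,-5,0,0,1,8,-11,-36,-5,0,0,1,7,-7,-36,-5,0,0,1,7,-5,-37,-6,0,0,1
7,-0,-37,-5,0,0,1,8,3,-37,-5,0,0,1,7,6,-37,-5,0,0,1,7,9,-36,-6,0,0,1,7,13,-35,-5,0,0,1,8,16,-34,-5,0,0,1,7,19,-32,-5,0,0,1,6,18,-26,-5,0,0,1,4,14,-16,-3,0,0,1,2.4,7.2,-7.5,-1.4,0,0,1
```

```bash
python3 - <<'E'
from h import *
plan([.4496,.0482,.17],17.5)
E
```

```text
from [ 0.1523 -0.528   0.2264] -73.91 d [297.3 576.2 -56.4] dphi 91.4 n 20 resid [ 0.03 -0.04 -0.03] 0.01
1,-8,-7,-1,0,0,1,2,-15,-15,-3,0,0,1,3,-21,-24,-5,0,0,1,3,-23,-29,-5,0,0,1,3,-20,-31,-5,0,0,1,3,-17,-33,-6,0,0,1,4,-14,-35,-5,0,0,1,3,-11,-36,-5,0,0,1,3,-7,-36,-5,0,0,1,3,-5,-37,-6,0,0,1
3,0,-37,-5,0,0,1,4,3,-37,-5,0,0,1,3,6,-37,-5,0,0,1,3,9,-36,-6,0,0,1,3,13,-35,-5,0,0,1,4,16,-34,-5,0,0,1,3,19,-32,-5,0,0,1,3,18,-26,-5,0,0,1,2,14,-16,-3,0,0,1,0.4,7.4,-7.6,-1.4,0,0,1
```

Look-alikes for the stone model: white horseshoe at top px (303,250), pink models at (234,176) and (627,245). For the jar: purple (304,190) and (467,170), yellow (472,213), orange (368,243) in the tote. The close crop confirms that the white one at (303,250) is the stone.

Request:
apply_moves:
  rows: [1,-8,-7,-1,0,0,1,2,-15,-15,-3,0,0,1,3,-21,-24,-5,0,0,1,3,-23,-29,-5,0,0,1,3,-20,-31,-5,0,0,1,3,-17,-33,-6,0,0,1,4,-14,-35,-5,0,0,1,3,-11,-36,-5,0,0,1,3,-7,-36,-5,0,0,1,3,-5,-37,-6,0,0,1]
  force: 20

```text
time: 0.93
tcp_pos: [0.3007, -0.2378, 0.199]
orientation: [1.555, 0.941, -1.554]
force: [0.6, -0.4, 0.2]
opening: 1.003
```

Request:
apply_moves:
  rows: [3,0,-37,-5,0,0,1,4,3,-37,-5,0,0,1,3,6,-37,-5,0,0,1,3,9,-36,-6,0,0,1,3,13,-35,-5,0,0,1,4,16,-34,-5,0,0,1,3,19,-32,-5,0,0,1,3,18,-26,-5,0,0,1,2,14,-16,-3,0,0,1,0.4,7.4,-7.6,-1.4,0,0,1]

```text
time: 1.77
tcp_pos: [0.4493, 0.0506, 0.1701]
orientation: [0.977, 1.342, -0.977]
force: [-0.4, 0.1, -0.7]
opening: 0.999
```

```bash
python3 - <<'E'
from h import *
t=cam('top');pickle.dump(t,open('top1.pkl','wb'));s=cam('scene');pickle.dump(s,open('scene1.pkl','wb'))
st,p,f,R=pose();print(st['time'],p,f)
# project TCP axis
q=(.4487,.0511,17.5-90)
P=[(place(rect(.027,.030,.0),*q),(0,255,0)),(np.array([p+R[:,0]*.022+R[:,1]*.047,p+R[:,0]*.022-R[:,1]*.047]),(0,0,255))]
overlay(t,(255,200,345,275),8,P,'a1.png');overlay(s,(250,140,340,215),8,P,'a1s.png')
plan([.4496,.0482,.025],17.5)
E
```

```text
1.8667 [0.44929465 0.04898949 0.17055491] 17.646902336491383
from [0.4493 0.049  0.1706] 17.65 d [   0.3   -0.8 -145.6] dphi -0.1 n 6 resid [-0.03 -0.06  0.05] -0.05
12,0,0,0,0,0,1,24,0,0,0,0,0,1,37,0,0,0,0,0,1,36,0,1,0,0,0,1,24,0,-0,0,0,0,1,12.6,0.1,-0.2,0.1,0,0,1
```

View pics/a1.png

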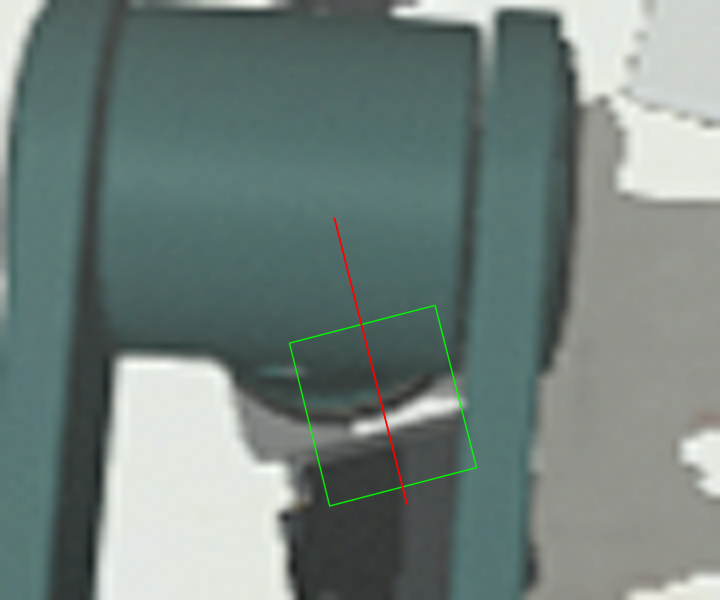

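View pics/a1s.png

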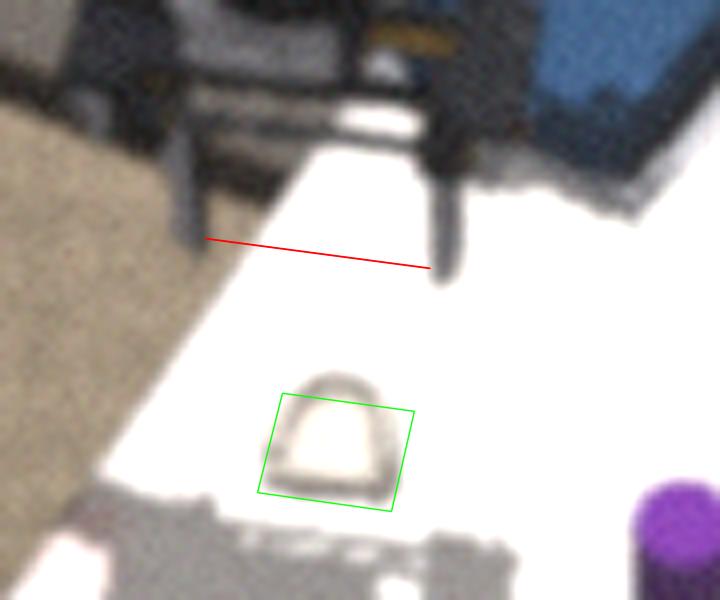

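Request:
apply_moves:
  rows: [12,0,0,0,0,0,1,24,0,0,0,0,0,1,37,0,0,0,0,0,1,36,0,1,0,0,0,1,24,0,0,0,0,0,1,12,0,0,0,0,0,1,0,0,0,0,0,0,1]

```text
time: 2.45
tcp_pos: [0.4473, 0.0451, 0.0237]
orientation: [0.982, 1.341, -0.987]
force: [-0.2, -0.2, 0.8]
opening: 0.998
```

```bash
python3 - <<'E'
from h import *
s=cam('scene');st,p,f,R=pose();print(st['time'],p,f,st['force'])
P=[(np.array([p+R[:,0]*.022+R[:,1]*.047,p+R[:,0]*.022-R[:,1]*.047]),(0,0,255))]
overlay(s,(260,150,330,220),8,P,'a2s.png')
E
```

```text
2.5 [0.44820383 0.04510318 0.02456246] 17.297914600512378 [ 0.80306325  0.17164258 -0.07133622]
```

View pics/a2s.png

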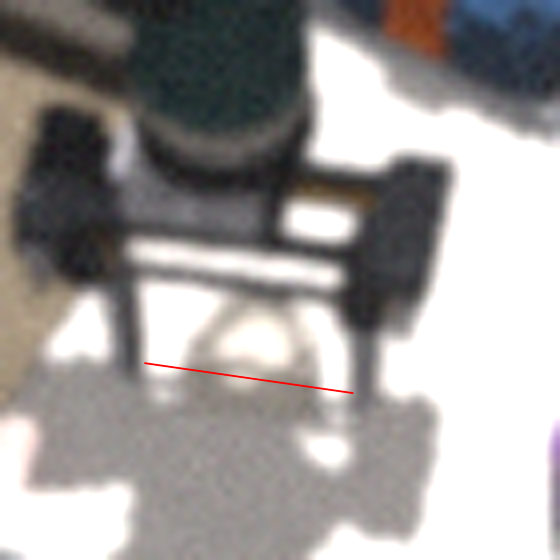

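Request:
apply_moves:
  rows: [0,0,-2,0,0,0,0.8,0,0,0,0,0,0,0.7,0,0,0,0,0,0,0.5,0,0,0,0,0,0,0.5,0,0,0,0,0,0,0.4,0,0,0,0,0,0,0.4]
  force: 15

```text
time: 3.0
tcp_pos: [0.4495, 0.0487, 0.0262]
orientation: [0.981, 1.338, -0.981]
force: [0.8, -0.1, 0.6]
opening: 0.615
```

```bash
python3 - <<'E'
from h import *
st,p,f,R=pose();print(st['time'],p,f,st['force'],st['opening'],st['opening']*94)
print(r.__class__, [a for a in dir(r) if a[0]!='_'])
plan([p[0],p[1],.13],17.5,op=.4)
E
```

```text
3.0 [0.44947756 0.04866902 0.02623067] 17.48742394091898 [ 0.81574525 -0.05417959  0.58994896] 0.6152483715229199 57.83334692315447
<class 'host.Robot'> ['Unreachable', 'sign_off', 'tip_extent']
from [0.4495 0.0487 0.0262] 17.49 d [  0.    0.  103.8] dphi 0.0 n 5 resid [ 0.    0.   -0.03] 0.01
-12,0,0,-0,0,0,0.4,-23,0,0,-0,0,0,0.4,-34,0,0,-0,0,0,0.4,-23,0,0,-0,0,0,0.4,-11.8,0,0,-0,0,0,0.4
```

Request:
apply_moves:
  rows: [-12,0,0,0,0,0,0.4,-23,0,0,0,0,0,0.4,-34,0,0,0,0,0,0.4,-23,0,0,0,0,0,0.4,-12,0,0,0,0,0,0.4,0,0,0,0,0,0,0.4]

```text
time: 3.5
tcp_pos: [0.4516, 0.0488, 0.1337]
orientation: [0.984, 1.332, -0.977]
force: [0.5, -0.0, -1.8]
opening: 0.62
```

```bash
python3 - <<'E'
from h import *
s=cam('scene');overlay(s,(240,110,340,210),6,[],'a3s.png')
st,p,f,R=pose();print(st['time'],p,f,st['force'],st['opening'])
# stone origin is ~3mm beyond grasp toward arch front (-tool z); put stone origin at pan centre
phi=83.1;a=np.radians(phi);tz=np.array([np.sin(a),-np.cos(a)])
g=np.array([.4441,.3225])+tz*.003
plan([g[0],g[1],.13],phi,op=.4)
E
```

```text
3.55 [0.45038417 0.04876871 0.13147352] 17.500880004040805 [-1.47785639 -0.49313916 -0.82534221] 0.621577905454334
from [0.4504 0.0488 0.1315] 17.5 d [ -3.3 273.4  -1.5] dphi 65.6 n 13 resid [ 0.   -0.01  0.03] -0.0
0,2,-7,-2,0,0,0.4,0,5,-14,-3,0,0,0.4,0,8,-21,-6,0,0,0.4,0,13,-23,-6,0,0,0.4,1,14,-22,-6,0,0,0.4,-0,17,-20,-7,0,0,0.4,-0,19,-18,-6,0,0,0.4,-0,21,-16,-6,0,0,0.4,0,23,-14,-7,0,0,0.4,0,23,-10,-6,0,0,0.4
0,22,-7,-5,0,0,0.4,0,14,-4,-4,0,0,0.4,0.5,7.8,-1,-1.6,0,0,0.4
```

View pics/a3s.png

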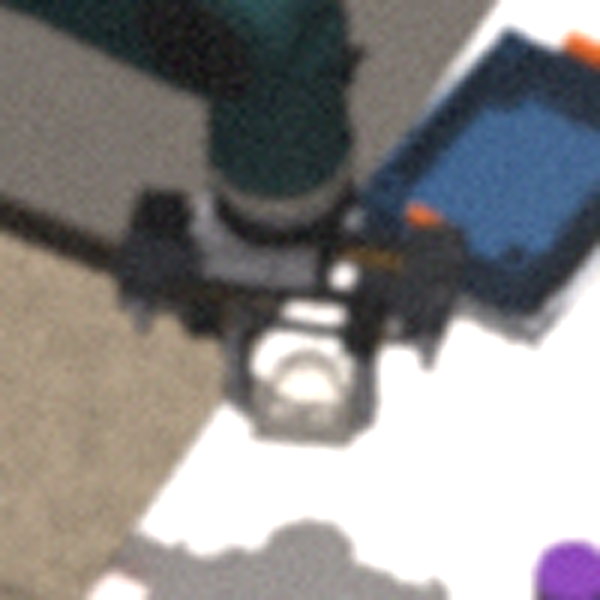

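Request:
apply_moves:
  rows: [0,2,-7,-2,0,0,0.4,0,5,-14,-3,0,0,0.4,0,8,-21,-6,0,0,0.4,0,13,-23,-6,0,0,0.4,1,14,-22,-6,0,0,0.4,0,17,-20,-7,0,0,0.4,0,19,-18,-6,0,0,0.4,0,21,-16,-6,0,0,0.4,0,23,-14,-7,0,0,0.4,0,23,-10,-6,0,0,0.4]

```text
time: 4.38
tcp_pos: [0.445, 0.2781, 0.1264]
orientation: [0.232, 1.562, -0.236]
force: [-0.0, 0.3, -0.9]
opening: 0.618
```

Request:
apply_moves:
  rows: [0,22,-7,-5,0,0,0.4,0,14,-4,-4,0,0,0.4,0,8,-1,-2,0,0,0.4,0,0,0,0,0,0,0.4,0,0,0,0,0,0,0.4]

```text
time: 4.8
tcp_pos: [0.4454, 0.3219, 0.1275]
orientation: [0.088, 1.571, -0.091]
force: [-0.4, -1.1, -1.0]
opening: 0.622
```

```bash
python3 - <<'E'
from h import *
s=cam('scene');st,p,f,R=pose();print(st['time'],p,f,st['force'],st['opening'])
P=panpolys((.4441,.3225,-6.9))+[(np.array([p+R[:,0]*.022+R[:,1]*.03,p+R[:,0]*.022-R[:,1]*.03]),(0,0,255))]
overlay(s,(270,80,370,180),6,P,'a4s.png')
phi=83.1;a=np.radians(phi);tz=np.array([np.sin(a),-np.cos(a)])
g=np.array([.4441,.3225])+tz*.003
plan([g[0],g[1],.038],phi,op=.4,vmax=25)
E
```

```text
4.85 [0.44564162 0.3215265  0.12792072] 83.43536435584596 [-0.06118828  0.29480632 -1.32086636] 0.6218305700682213
from [0.4456 0.3215 0.1279] 83.44 d [  1.4   0.6 -89.9] dphi -0.3 n 6 resid [-0.05 -0.02 -0.02] -0.04
7,0,0,0,0,0,0.4,15,0,0,0,0,0,0.4,23,0,1,0,0,0,0.4,22,1,0,0,0,0,0.4,15,-0,0,0,0,0,0.4,7.9,-0.2,0.4,0.3,0,0,0.4
```

View pics/a4s.png

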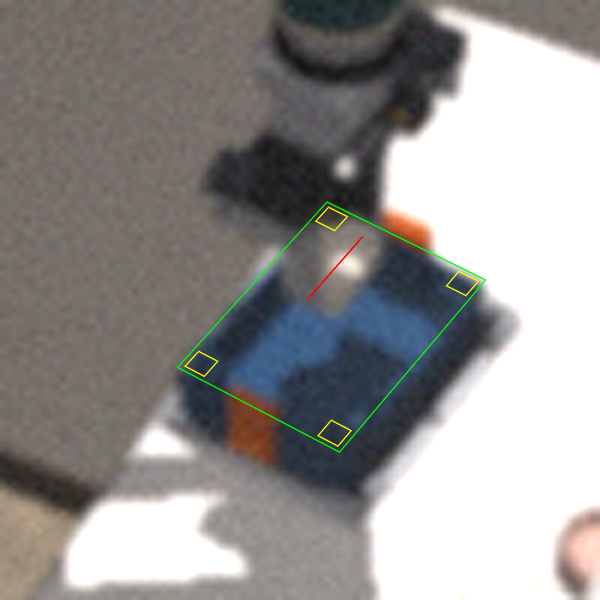

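Request:
apply_moves:
  rows: [7,0,0,0,0,0,0.4,15,0,0,0,0,0,0.4,23,0,1,0,0,0,0.4,22,1,0,0,0,0,0.4,15,0,0,0,0,0,0.4,5,0,0,0,0,0,0.4,1,0,0,0,0,0,0.4,1,0,0,0,0,0,0.4]

```text
time: 5.52
tcp_pos: [0.4477, 0.3228, 0.0404]
orientation: [0.09, 1.568, -0.09]
force: [0.7, 0.1, -0.5]
opening: 0.62
```

```bash
python3 - <<'E'
from h import *
st,p,f,R=pose();print(st['time'],p,f,st['force'],st['opening'])
E
```

```text
5.5167 [0.44766219 0.32276963 0.04038704] 83.42848031493519 [ 0.71219879  0.1146512  -0.49676192] 0.619795213419677
```

Request:
apply_moves:
  rows: [1,0,0,0,0,0,0.4,1,0,0,0,0,0,0.4,0.5,0,0,0,0,0,0.4,0,0,0,0,0,0,0.4]

```text
time: 5.85
tcp_pos: [0.4476, 0.3234, 0.0382]
orientation: [0.09, 1.568, -0.089]
force: [-0.5, 0.1, -1.2]
opening: 0.623
```

Request:
apply_moves:
  rows: [1,0,0,0,0,0,0.4,0.5,0,0,0,0,0,0.4,0,0,0,0,0,0,0.4]

```text
time: 6.1
tcp_pos: [0.4477, 0.3235, 0.0372]
orientation: [0.09, 1.568, -0.089]
force: [-1.6, -0.1, 4.9]
opening: 0.621
```

Request:
apply_moves:
  rows: [0,0,0,0,0,0,0.66,0,0,0,0,0,0,0.7,0,0,0,0,0,0,0.75,0,0,0,0,0,0,0.8,0,0,0,0,0,0,0.8,-3,0,0,0,0,0,0.8,-10,0,0,0,0,0,0.8,-20,0,0,0,0,0,0.8,-30,0,0,0,0,0,0.8,-35,0,0,0,0,0,1]

```text
time: 6.93
tcp_pos: [0.4461, 0.3225, 0.1339]
orientation: [0.088, 1.572, -0.091]
force: [0.7, 0.8, 0.2]
opening: 0.838
```

```bash
python3 - <<'E'
from h import *
st,p,f,R=pose();print(st['time'],p,f,st['force'],st['opening'])
tp=np.array([.4514,-.178]);phi=9.2   # jaw along tote x
plan([tp[0],tp[1],.20],phi,op=1)
E
```

```text
6.9333 [0.44608832 0.32250831 0.13390271] 83.48832035350405 [0.65223083 0.79987434 0.2294731 ] 0.8382969105917192
from [0.4461 0.3225 0.1339] 83.49 d [   5.3 -500.5   66.1] dphi -74.3 n 16 resid [-0.05  0.01 -0.  ] 0.01
-1,-11,1,2,0,0,1,-3,-21,4,3,0,0,1,-4,-31,6,4,0,0,1,-5,-36,11,6,0,0,1,-5,-34,14,6,0,0,1,-5,-33,17,5,0,0,1,-5,-31,21,6,0,0,1,-5,-29,23,5,0,0,1,-5,-27,26,6,0,0,1,-5,-24,29,5,0,0,1
-5,-21,30,6,0,0,1,-5,-18,33,5,0,0,1,-5,-15,34,6,0,0,1,-4,-10,31,5,0,0,1,-3,-5,20,3,0,0,1,-1.1,-1.6,10.8,1.3,0,0,1
```

Request:
apply_moves:
  rows: [-1,-11,1,2,0,0,1,-3,-21,4,3,0,0,1,-4,-31,6,4,0,0,1,-5,-36,11,6,0,0,1,-5,-34,14,6,0,0,1,-5,-33,17,5,0,0,1,-5,-31,21,6,0,0,1,-5,-29,23,5,0,0,1,-5,-27,26,6,0,0,1,-5,-24,29,5,0,0,1]

```text
time: 7.77
tcp_pos: [0.4504, -0.0036, 0.1782]
orientation: [0.746, 1.437, -0.745]
force: [0.4, -0.7, -0.2]
opening: 1.001
```

Request:
apply_moves:
  rows: [-5,-21,30,6,0,0,1,-5,-18,33,5,0,0,1,-5,-15,34,6,0,0,1,-4,-10,31,5,0,0,1,-3,-5,20,3,0,0,1,-1,-2,11,1,0,0,1,0,0,0,0,0,0,1,0,0,0,0,0,0,1]

```text
time: 8.43
tcp_pos: [0.4521, -0.1772, 0.2001]
orientation: [1.087, 1.284, -1.086]
force: [0.1, -0.1, -0.2]
opening: 0.996
```

```bash
python3 - <<'E'
from h import *
t=cam('top');pickle.dump(t,open('top2.pkl','wb'));s=cam('scene');pickle.dump(s,open('scene2.pkl','wb'))
st,p,f,R=pose();print(st['time'],p,f,st['force'])
overlay(t,(155,205,255,280),8,[],'b_pan.png')
overlay(s,(290,100,370,175),8,[],'b_pan_s.png')
P=[(np.array([p+R[:,0]*.022+R[:,1]*.047,p+R[:,0]*.022-R[:,1]*.047]),(0,0,255))]
overlay(s,(220,190,300,270),7,P,'b_tote_s.png')
E
```

```text
8.5333 [ 0.45221509 -0.17626349  0.19993426] 9.610518388248197 [-0.07480383  0.49295061 -0.26741279]
```

View pics/b_pan.png

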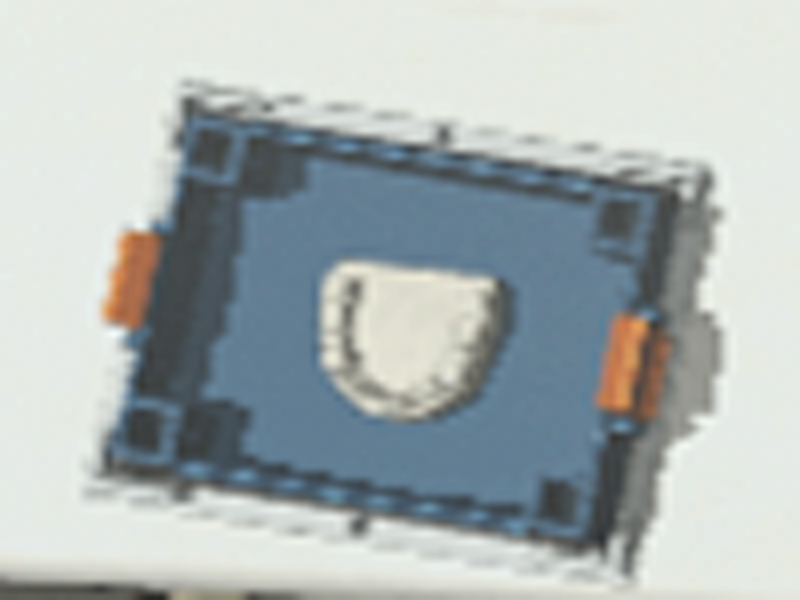

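View pics/b_pan_s.png

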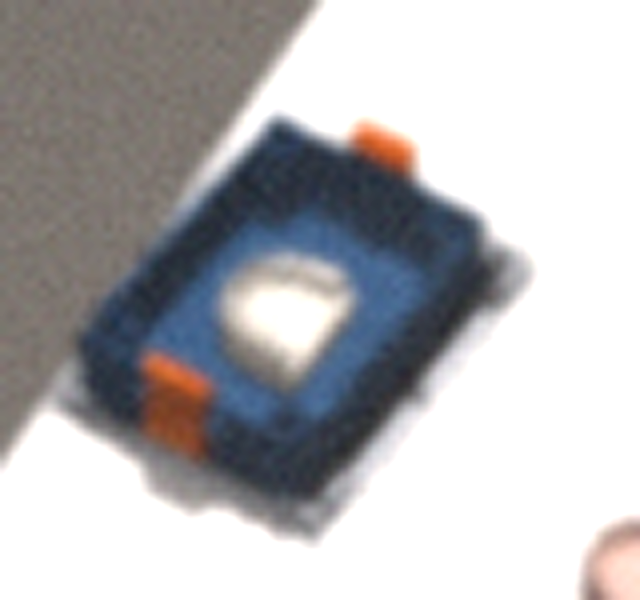

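View pics/b_tote_s.png

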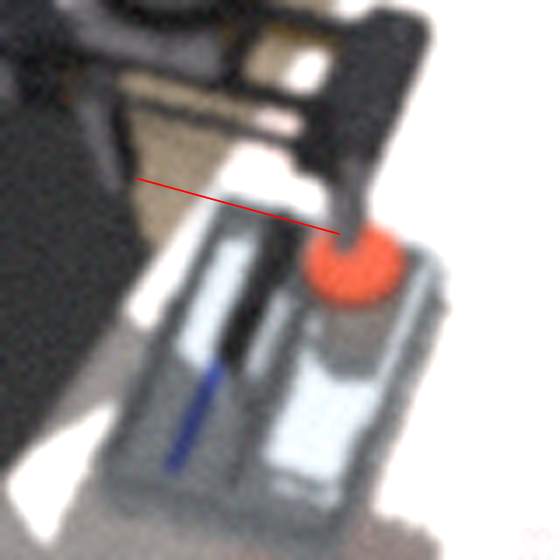

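Request:
apply_moves:
  rows: [10,0,1,0,0,0,1,20,0,0,0,0,0,1,25,0,0,0,0,0,1,20,0,0,0,0,0,1,12,0,0,0,0,0,1,5,0,0,0,0,0,1,0,0,0,0,0,0,1]

```text
time: 9.12
tcp_pos: [0.4517, -0.1776, 0.1065]
orientation: [1.085, 1.286, -1.086]
force: [0.7, 0.6, 0.5]
opening: 0.997
```

```bash
python3 - <<'E'
from h import *
s=cam('scene')
st,p,f,R=pose();print(st['time'],p,f,st['force'])
P=[(np.array([p+R[:,0]*.022+R[:,1]*.047,p+R[:,0]*.022-R[:,1]*.047]),(0,0,255)),(place(rect(.006,.04,.12),.4514,-.178,9.2),(0,255,0))]
overlay(s,(220,190,300,270),7,P,'b2_tote_s.png')
E
```

```text
9.1667 [ 0.45245372 -0.17812725  0.10795791] 9.541587100039031 [0.09488278 0.12033477 0.51232538]
```

View pics/b2_tote_s.png

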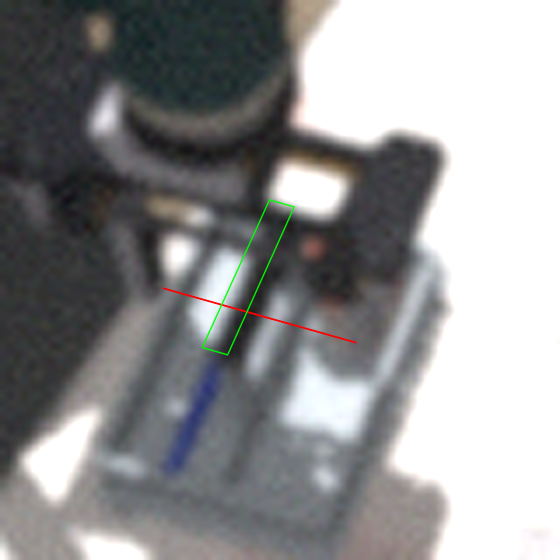

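Request:
apply_moves:
  rows: [0,0,0,0,0,0,0.7,0,0,0,0,0,0,0.45,0,0,0,0,0,0,0.3,0,0,0,0,0,0,0.2,0,0,0,0,0,0,0.1,0,0,0,0,0,0,0.05,0,0,0,0,0,0,0.05,0,0,0,0,0,0,0.05]
  force: 35

```text
time: 9.83
tcp_pos: [0.4524, -0.1786, 0.1081]
orientation: [1.086, 1.283, -1.086]
force: [-0.3, 0.4, 0.7]
opening: 0.465
```

```bash
python3 - <<'E'
from h import *
st,p,f,R=pose();print(st['time'],p,f,st['force'],st['moment'],st['opening']*94)
E
```

```text
9.8333 [ 0.45239576 -0.17861483  0.1080986 ] 9.484770186006864 [-0.33429596  0.3988899   0.72520552] [-0.03262607 -0.12812564 -0.03678773] 43.70155710576507
```

Request:
apply_moves:
  rows: [0,0,0,0,0,0,0.05,0,0,0,0,0,0,0.05,0,0,0,0,0,0,0.05,0,0,0,0,0,0,0.05,0,0,0,0,0,0,0.05,0,0,0,0,0,0,0.05]

```text
time: 10.33
tcp_pos: [0.4524, -0.1786, 0.108]
orientation: [1.086, 1.283, -1.086]
force: [-0.3, -0.6, 0.2]
opening: 0.121
```

Request:
apply_moves:
  rows: [0,0,0,0,0,0,0.05,0,0,0,0,0,0,0.05,-1,0,0,0,0,0,0.05,-2,0,0,0,0,0,0.05,-3,0,0,0,0,0,0.05,0,0,0,0,0,0,0.05]

```text
time: 10.83
tcp_pos: [0.4524, -0.1786, 0.1142]
orientation: [1.086, 1.283, -1.086]
force: [0.7, -0.3, -4.0]
opening: 0.126
```

```bash
python3 - <<'E'
from h import *
s=cam('scene')
st,p,f,R=pose();print(st['time'],p,f,st['force'],st['moment'],st['opening']*94)
overlay(s,(220,190,300,270),7,[],'b3.png')
plan([p[0],p[1],.19],None,op=.05,vmax=20)
E
```

```text
10.8833 [ 0.45247254 -0.17861643  0.11416092] 9.490069007611194 [ 0.0693044  -0.83032323 -4.30250972] [-0.11759845 -0.09377815  0.05111134] 11.797592248025223
from [ 0.4525 -0.1786  0.1142] 9.49 d [ 0.   0.  75.8] dphi 0.0 n 6 resid [0.   0.   0.04] 0.0
-6,0,0,-0,0,0,0.05,-13,0,0,-0,0,0,0.05,-19,0,0,-0,0,0,0.05,-19,0,0,-0,0,0,0.05,-13,0,0,-0,0,0,0.05,-5.8,0,0,-0,0,0,0.05
```

View pics/b3.png

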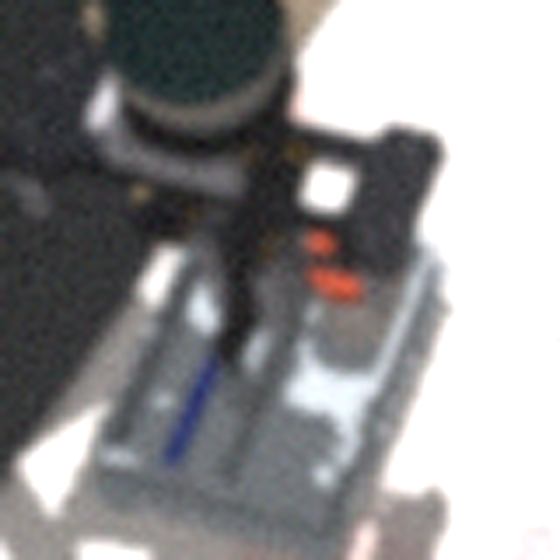

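Request:
apply_moves:
  rows: [-5,0,0,0,0,0,0.05,-10,0,0,0,0,0,0.05,-15,0,0,0,0,0,0.05,-20,0,0,0,0,0,0.05,-19,0,0,0,0,0,0.05,-13,0,0,0,0,0,0.05,-6,0,0,0,0,0,0.05]

```text
time: 11.47
tcp_pos: [0.4536, -0.1792, 0.2057]
orientation: [1.086, 1.277, -1.084]
force: [-0.4, 0.4, -3.2]
opening: 0.123
```

```bash
python3 - <<'E'
from h import *
st,p,f,R=pose();print(st['time'],p,f,st['force'],st['opening']*94)
plan([.4440,.3227,.202],-6.9,op=.05,vmax=22,ramp=6)
E
```

```text
11.4667 [ 0.45356699 -0.17918904  0.20572353] 9.491204795139984 [-0.41584026  0.4290838  -3.23009668] 11.583195196088324
from [ 0.4536 -0.1792  0.2057] 9.49 d [ -9.6 501.9  -3.7] dphi -16.4 n 28 resid [ 0.05  0.04 -0.02] 0.01
0,1,-3,0,0,0,0.05,0,1,-7,0,0,0,0.05,0,1,-10,1,0,0,0.05,0,2,-14,0,0,0,0.05,0,2,-17,1,0,0,0.05,1,2,-21,0,0,0,0.05,-0,3,-22,1,0,0,0.05,-0,2,-22,1,0,0,0.05,0,2,-22,1,0,0,0.05,0,1,-23,0,0,0,0.05
0,1,-22,1,0,0,0.05,1,1,-22,1,0,0,0.05,-0,1,-23,0,0,0,0.05,-0,0,-22,1,0,0,0.05,0,0,-22,1,0,0,0.05,0,0,-23,1,0,0,0.05,0,-0,-22,0,0,0,0.05,1,-1,-22,1,0,0,0.05,-0,-1,-23,1,0,0,0.05,-0,-1,-22,1,0,0,0.05
0,-2,-22,0,0,0,0.05,0,-2,-23,1,0,0,0.05,0,-2,-20,1,0,0,0.05,0,-2,-17,0,0,0,0.05,1,-2,-14,1,0,0,0.05,-0,-1,-10,0,0,0,0.05,-0,-1,-7,0,0,0,0.05,-0.3,-0.4,-3.2,0.4,0,0,0.05
```

Request:
apply_moves:
  rows: [0,1,-3,0,0,0,0.05,0,1,-7,0,0,0,0.05,0,1,-10,1,0,0,0.05,0,2,-14,0,0,0,0.05,0,2,-17,1,0,0,0.05,1,2,-21,0,0,0,0.05,0,3,-22,1,0,0,0.05,0,2,-22,1,0,0,0.05,0,2,-22,1,0,0,0.05,0,1,-23,0,0,0,0.05]

```text
time: 12.3
tcp_pos: [0.4482, -0.015, 0.1994]
orientation: [1.151, 1.248, -1.154]
force: [0.5, -0.1, -4.5]
opening: 0.127
```

Request:
apply_moves:
  rows: [0,1,-22,1,0,0,0.05,1,1,-22,1,0,0,0.05,0,1,-23,0,0,0,0.05,0,0,-22,1,0,0,0.05,0,0,-22,1,0,0,0.05,0,0,-23,1,0,0,0.05,0,0,-22,0,0,0,0.05,1,-1,-22,1,0,0,0.05,0,-1,-23,1,0,0,0.05,0,-1,-22,1,0,0,0.05]

```text
time: 13.13
tcp_pos: [0.4439, 0.2079, 0.1972]
orientation: [1.252, 1.181, -1.258]
force: [1.0, 0.1, -3.7]
opening: 0.123
```

Request:
apply_moves:
  rows: [0,-2,-22,0,0,0,0.05,0,-2,-23,1,0,0,0.05,0,-2,-20,1,0,0,0.05,0,-2,-17,0,0,0,0.05,1,-2,-14,1,0,0,0.05,0,-1,-10,0,0,0,0.05,0,-1,-7,0,0,0,0.05,0,0,-3,0.4,0,0,0.05,0,0,0,0,0,0,0.05,0,0,0,0,0,0,0.05]

```text
time: 13.97
tcp_pos: [0.4432, 0.3225, 0.1978]
orientation: [1.297, 1.149, -1.298]
force: [0.1, 0.4, -3.4]
opening: 0.127
```

```bash
python3 - <<'E'
from h import *
t=cam('top');pickle.dump(t,open('top3.pkl','wb'));s=cam('scene');pickle.dump(s,open('scene3.pkl','wb'))
st,p,f,R=pose();print(st['time'],p,f,st['force'],st['moment'],st['opening']*94); print(R.round(4))
q=(p[0],p[1],f); z0=p[2]-.090
P=[(place(rect(.0595,.0825,z0),*q),(0,255,0)),(place(rect(.006,.04,z0+.102),*q),(0,0,255))]
overlay(s,(270,50,370,175),6,P+panpolys((.444,.3227,-6.9)),'c_s.png')
overlay(t,(150,190,270,290),6,P+panpolys((.444,.3227,-6.9)),'c_t.png')
E
```

```text
14.0667 [0.44332878 0.32233261 0.19808711] -6.961596654684561 [-0.21727311  0.2411091  -3.30312554] [-0.08020163 -0.01248085 -0.02556794] 12.034113646530773
[[ 0.000e+00  9.926e-01 -1.212e-01]
 [-5.000e-04 -1.212e-01 -9.926e-01]
 [-1.000e+00  1.000e-04  4.000e-04]]
```

View pics/c_s.png

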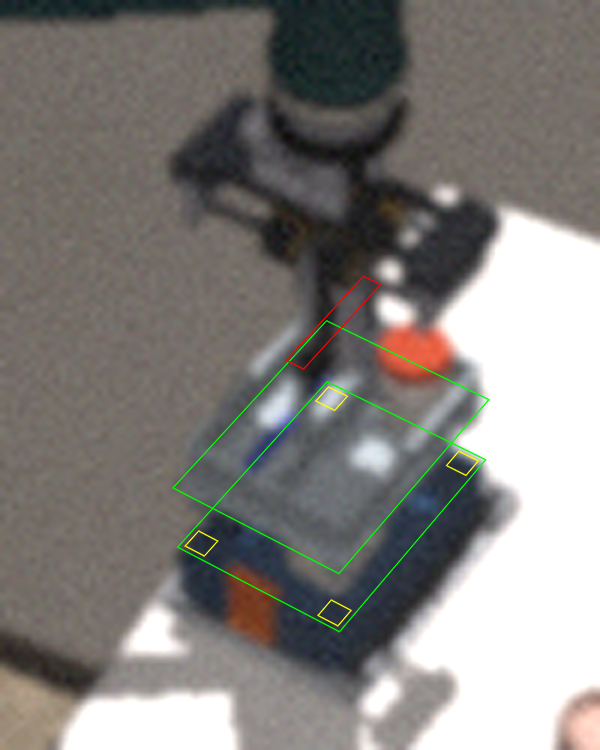

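View pics/c_t.png

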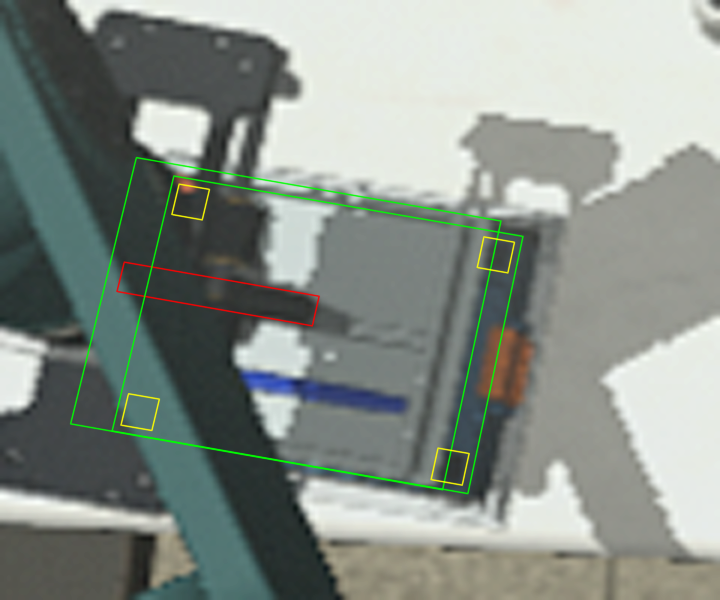

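Request:
apply_moves:
  rows: [4,0,0,0,0,0,0.05,8,0.7,0,0,0,0,0.05,9,0,0,0,0,0,0.05,6,0,0,0,0,0,0.05,3,0,0,0,0,0,0.05,0,0,0,0,0,0,0.05]

```text
time: 14.57
tcp_pos: [0.4431, 0.3224, 0.1662]
orientation: [1.295, 1.15, -1.301]
force: [0.3, 0.1, -3.7]
opening: 0.124
```

```bash
python3 - <<'E'
from h import *
t=cam('top');pickle.dump(t,open('top4.pkl','wb'));s=cam('scene');pickle.dump(s,open('scene4.pkl','wb'))
st,p,f,R=pose();print(st['time'],p,f,st['force'],st['moment'],st['opening']*94)
overlay(s,(285,75,375,175),6,[],'d_s.png')
overlay(t,(175,205,255,280),8,[],'d_t.png')
E
```

```text
14.6667 [0.44382708 0.32291917 0.16776992] -6.911437188025762 [-0.54257329 -0.54044727 -3.68438256] [-0.05272161 -0.05844114 -0.00996616] 11.956987674258027
```

View pics/d_s.png

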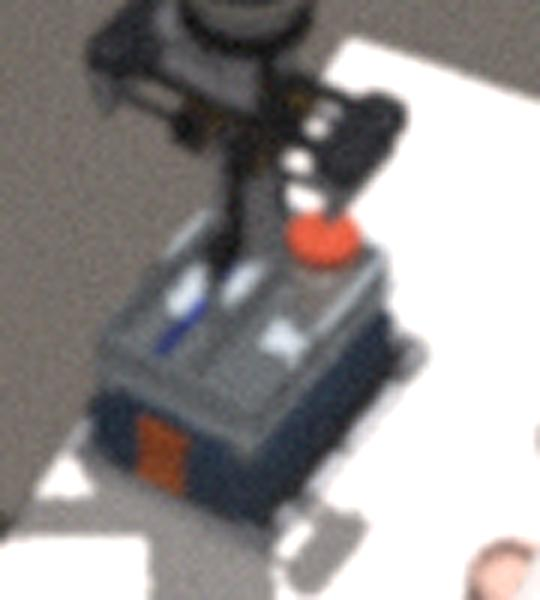

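View pics/d_t.png

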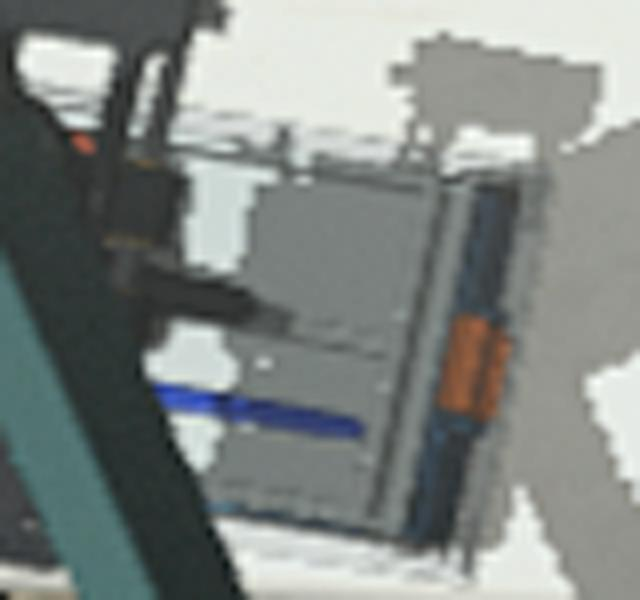

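```bash
python3 - <<'E'
from h import *
t=load('top4');s=load('scene4')
q=(.4440,.3227,-6.9);z0=.0775
P=[(place(rect(.0595,.0825,z0),*q),(0,255,0)),(place(rect(.0595,.0825,z0+.034),*q),(255,0,255)),(place(rect(.0595,.0825,.054),*q),(0,255,255)),(place(rect(.0595,.0825,.011),*q),(0,128,255))]
overlay(s,(285,75,375,175),6,P,'d_s.png')
overlay(t,(175,205,255,280),8,P,'d_t.png')
E
```

```text
(no output)
```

View pics/d_s.png

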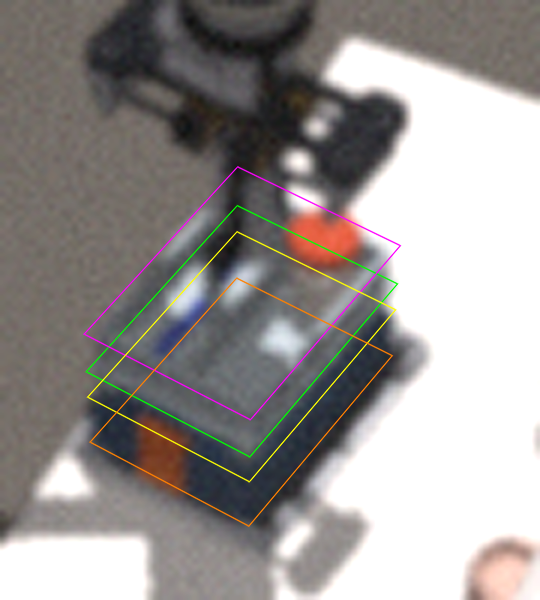

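View pics/d_t.png

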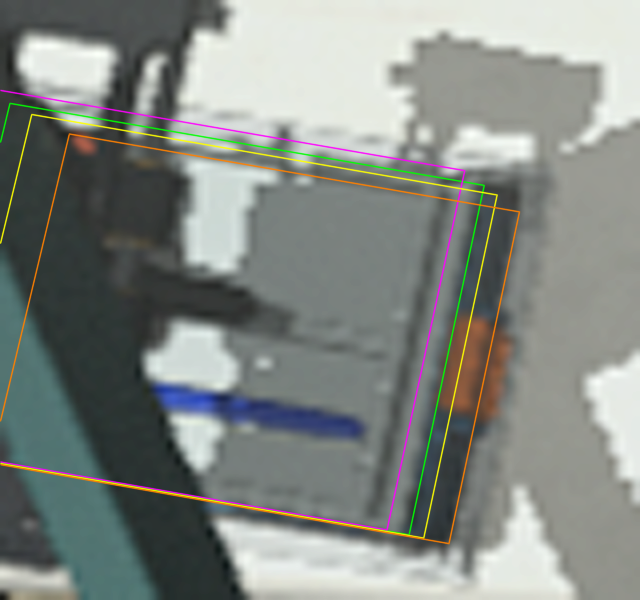

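Request:
apply_moves:
  rows: [2,0,0,0,0,0,0.05,1.5,0,0,0,0,0,0.05,1,0,0,0,0,0,0.05,0,0,0,0,0,0,0.05]

```text
time: 15.0
tcp_pos: [0.4438, 0.3229, 0.1634]
orientation: [1.297, 1.15, -1.298]
force: [0.5, 0.2, -3.0]
opening: 0.127
```

Request:
apply_moves:
  rows: [0.5,0,0,0,0,0,0.05,0.5,0,0,0,0,0,0.05,0,0,0,0,0,0,0.05]

```text
time: 15.25
tcp_pos: [0.4439, 0.3229, 0.1625]
orientation: [1.297, 1.15, -1.298]
force: [-0.5, 0.3, -3.9]
opening: 0.126
```

Request:
apply_moves:
  rows: [0.5,0,0,0,0,0,0.05,0.5,0,0,0,0,0,0.05,0,0,0,0,0,0,0.05]

```text
time: 15.5
tcp_pos: [0.444, 0.323, 0.162]
orientation: [1.298, 1.149, -1.297]
force: [-2.0, -1.6, -2.2]
opening: 0.129
```

Request:
apply_moves:
  rows: [0.5,0,0,0,0,0,0.05,0,0,0,0,0,0,0.05]

```text
time: 15.67
tcp_pos: [0.444, 0.323, 0.162]
orientation: [1.298, 1.149, -1.297]
force: [-1.2, -2.5, 2.2]
opening: 0.126
```

```bash
python3 - <<'E'
from h import *
st,p,f,R=pose();print(st['time'],p,f,st['force'],st['moment']);print(R.round(4))
E
```

```text
15.6667 [0.44402103 0.32296679 0.16197562] -6.916659014224515 [-1.17646257 -2.54225541  2.19106822] [-0.2415111   0.23316703  0.06575411]
[[ 8.000e-04  9.927e-01 -1.204e-01]
 [ 3.000e-04 -1.204e-01 -9.927e-01]
 [-1.000e+00  7.000e-04 -4.000e-04]]
```

Request:
apply_moves:
  rows: [-0.2,-0.2,0.5,0,0,0,0.05,0,-0.2,0.5,0,0,0,0.05,0,0,0,0,0,0,0.05]

```text
time: 15.92
tcp_pos: [0.4439, 0.3228, 0.1619]
orientation: [1.3, 1.15, -1.295]
force: [0.5, 1.8, 1.0]
opening: 0.124
```

```bash
cat > st.py <<'E'
from h import *
st,p,f,R=pose();print(round(st['time'],2),(p*1000).round(2),round(f,2),'F',st['force'].round(2),'M',st['moment'].round(3))
E
python3 st.py
```

```text
15.92 [443.87 322.75 161.95] -6.9 F [0.54 1.79 0.97] M [ 0.205  0.011 -0.006]
```

Request:
apply_moves:
  rows: [0,0,0.5,0,0,0,0.05,0,0,0.5,0,0,0,0.05,0,0,0,0,0,0,0.05]

```text
time: 16.17
tcp_pos: [0.443, 0.3203, 0.1605]
orientation: [1.296, 1.149, -1.299]
force: [-0.4, -1.0, -4.2]
opening: 0.125
```

```bash
python3 st.py
```

```text
16.17 [442.98 320.34 160.52] -6.92 F [-0.43 -0.96 -4.17] M [-0.071 -0.059 -0.008]
```

Request:
apply_moves:
  rows: [0.5,0,0,0,0,0,0.05,0.5,0,0,0,0,0,0.05,0,0,0,0,0,0,0.05]

```text
time: 16.42
tcp_pos: [0.4426, 0.3203, 0.1588]
orientation: [1.295, 1.15, -1.3]
force: [-0.2, -1.0, -4.8]
opening: 0.127
```

```bash
python3 st.py
```

```text
16.42 [442.64 320.33 158.8 ] -6.92 F [-0.22 -0.98 -4.8 ] M [-0.13  -0.026 -0.047]
```

Request:
apply_moves:
  rows: [0.7,0,0,0,0,0,0.05,0.7,0,0,0,0,0,0.05,0,0,0,0,0,0,0.05]

```text
time: 16.67
tcp_pos: [0.4431, 0.3208, 0.1584]
orientation: [1.297, 1.15, -1.298]
force: [-0.2, 0.6, -3.9]
opening: 0.125
```

```bash
python3 st.py
```

```text
16.67 [443.1  320.82 158.39] -6.91 F [-0.17  0.56 -3.93] M [-0.099 -0.029 -0.022]
```

Request:
apply_moves:
  rows: [0.7,0,0,0,0,0,0.05,0.7,0,0,0,0,0,0.05,0.6,0,0,0,0,0,0.05,0,0,0,0,0,0,0.05]

```text
time: 17.0
tcp_pos: [0.4432, 0.3209, 0.1567]
orientation: [1.297, 1.15, -1.298]
force: [-0.5, -0.1, -3.9]
opening: 0.13
```

```bash
python3 - <<'E'
exec(open('st.py').read())
s=cam('scene');pickle.dump(s,open('scene5.pkl','wb'))
overlay(s,(285,75,375,175),6,[],'e_s.png')
E
```

```text
17.0 [443.19 320.92 156.68] -6.91 F [-0.51 -0.09 -3.87] M [-0.14  -0.024  0.011]
```

View pics/e_s.png

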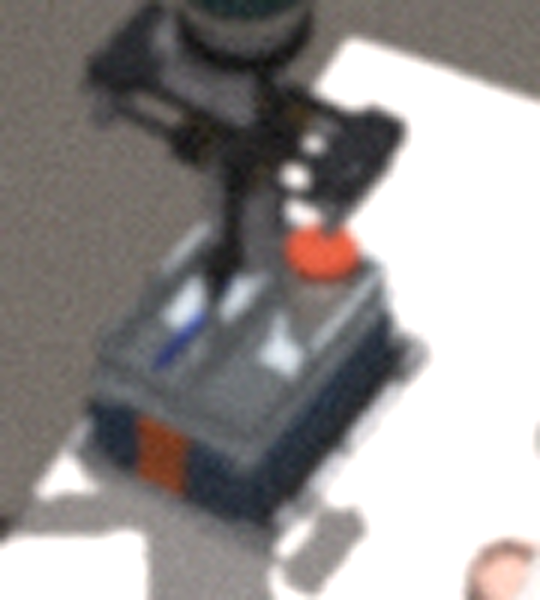

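Request:
apply_moves:
  rows: [0.6,0,0,0,0,0,0.05,0.6,0,0,0,0,0,0.05,0.6,0,0,0,0,0,0.05,0,0,0,0,0,0,0.05]

```text
time: 17.38
tcp_pos: [0.4435, 0.3208, 0.1555]
orientation: [1.298, 1.149, -1.297]
force: [-0.1, -2.4, -0.5]
opening: 0.125
```

```bash
python3 st.py
```

```text
17.38 [443.49 320.78 155.48] -6.92 F [-0.05 -2.43 -0.48] M [-0.352  0.012 -0.021]
```

Request:
apply_moves:
  rows: [0,0,0.4,0,0,0,0.05,0.6,0,0,0,0,0,0.05,0.6,0,0,0,0,0,0.05,0,0,0,0,0,0,0.05]

```text
time: 17.72
tcp_pos: [0.4436, 0.321, 0.1547]
orientation: [1.299, 1.15, -1.296]
force: [-0.4, -0.8, 2.5]
opening: 0.124
```

```bash
python3 st.py
```

```text
17.72 [443.56 320.97 154.69] -6.9 F [-0.38 -0.78  2.55] M [-0.188  0.015  0.004]
```

Request:
apply_moves:
  rows: [0.6,0,0.1,0,0,0,0.05,0.6,0,0,0,0,0,0.05,0,0,0,0,0,0,0.05]

```text
time: 17.97
tcp_pos: [0.4437, 0.3208, 0.1536]
orientation: [1.299, 1.149, -1.296]
force: [-0.7, -0.4, 4.6]
opening: 0.127
```

```bash
python3 st.py
```

```text
17.97 [443.71 320.85 153.62] -6.91 F [-0.65 -0.36  4.6 ] M [-0.118  0.004  0.053]
```

Request:
apply_moves:
  rows: [0.7,0,0,0,0,0,0.05,0.7,0,0,0,0,0,0.05,0.7,0,0,0,0,0,0.05,0,0,0,0,0,0,0.05]

```text
time: 18.3
tcp_pos: [0.4439, 0.3209, 0.1523]
orientation: [1.3, 1.149, -1.295]
force: [0.1, -0.8, 7.5]
opening: 0.127
```

```bash
python3 st.py
```

```text
18.3 [443.88 320.87 152.27] -6.91 F [ 0.06 -0.78  7.53] M [-0.291  0.193  0.024]
```

Request:
apply_moves:
  rows: [0.7,0,0.1,0,0,0,0.05,0.7,0,0,0,0,0,0.05,0.7,0,0,0,0,0,0.05,0,0,0,0,0,0,0.05]

```text
time: 18.63
tcp_pos: [0.4431, 0.3203, 0.1477]
orientation: [1.297, 1.15, -1.298]
force: [1.2, -0.7, -2.6]
opening: 0.125
```

```bash
python3 st.py
```

```text
18.63 [443.08 320.28 147.67] -6.91 F [ 1.23 -0.75 -2.64] M [-0.123 -0.232  0.086]
```

Request:
apply_moves:
  rows: [0.6,0,0,0,0,0,0.05,0.6,0,0,0,0,0,0.05,0.6,0,0,0,0,0,0.05,0,0,0,0,0,0,0.05]

```text
time: 18.97
tcp_pos: [0.4423, 0.32, 0.1449]
orientation: [1.295, 1.151, -1.3]
force: [-0.5, 0.2, -4.0]
opening: 0.12
```

```bash
python3 st.py
```

```text
18.97 [442.31 320.01 144.93] -6.91 F [-0.46  0.21 -4.01] M [-0.054 -0.009 -0.025]
```

Request:
apply_moves:
  rows: [0.5,0,0,0,0,0,0.05,0.5,0,0,0,0,0,0.05,0,0,0,0,0,0,0.05]

```text
time: 19.22
tcp_pos: [0.443, 0.3203, 0.1452]
orientation: [1.297, 1.15, -1.298]
force: [0.1, -0.2, -3.7]
opening: 0.127
```

```bash
python3 st.py
```

```text
19.22 [442.95 320.31 145.18] -6.91 F [ 0.08 -0.22 -3.7 ] M [-0.087 -0.032 -0.01 ]
```

Request:
apply_moves:
  rows: [0.5,0,0,0,0,0,0.05,0.5,0,0,0,0,0,0.05,0,0,0,0,0,0,0.05]

```text
time: 19.47
tcp_pos: [0.4431, 0.3204, 0.1446]
orientation: [1.297, 1.15, -1.298]
force: [-0.2, 0.2, -3.3]
opening: 0.128
```

```bash
python3 st.py
```

```text
19.47 [443.15 320.36 144.56] -6.91 F [-0.21  0.19 -3.3 ] M [-0.061 -0.06   0.045]
```

Request:
apply_moves:
  rows: [0.5,0,0,0,0,0,0.05,0.5,0,0,0,0,0,0.05,0,0,0,0,0,0,0.05]

```text
time: 19.72
tcp_pos: [0.4433, 0.3205, 0.1441]
orientation: [1.298, 1.15, -1.297]
force: [-0.5, -0.3, -1.1]
opening: 0.124
```

```bash
python3 st.py
```

```text
19.72 [443.26 320.45 144.07] -6.91 F [-0.49 -0.3  -1.08] M [-0.105  0.021  0.056]
```

Request:
apply_moves:
  rows: [0.5,0,0,0,0,0,0.05,0.5,0,0,0,0,0,0.05,0,0,0,0,0,0,0.05]

```text
time: 19.97
tcp_pos: [0.4433, 0.3204, 0.144]
orientation: [1.298, 1.149, -1.297]
force: [-2.7, -1.9, 4.7]
opening: 0.128
```

```bash
python3 - <<'E'
exec(open('st.py').read())
t=cam('top');pickle.dump(t,open('top6.pkl','wb'));s=cam('scene');pickle.dump(s,open('scene6.pkl','wb'))
overlay(s,(285,75,375,175),6,[],'f_s.png')
overlay(t,(155,205,255,280),8,[],'f_t.png')
E
```

```text
19.97 [443.29 320.44 144.01] -6.91 F [-2.69 -1.93  4.7 ] M [-0.415  0.519 -0.017]
```

View pics/f_s.png

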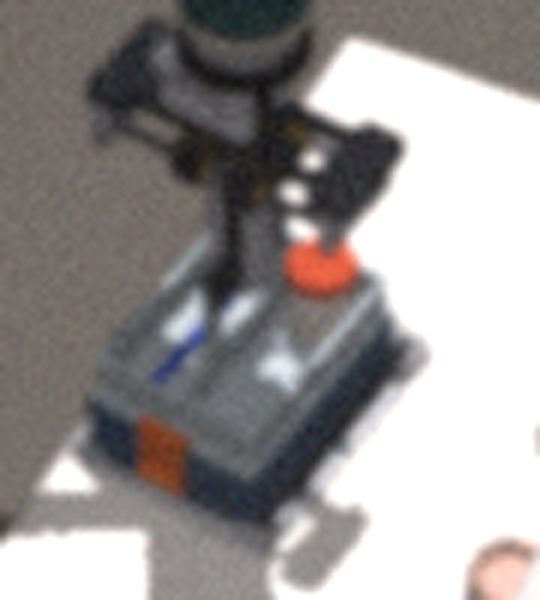

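View pics/f_t.png

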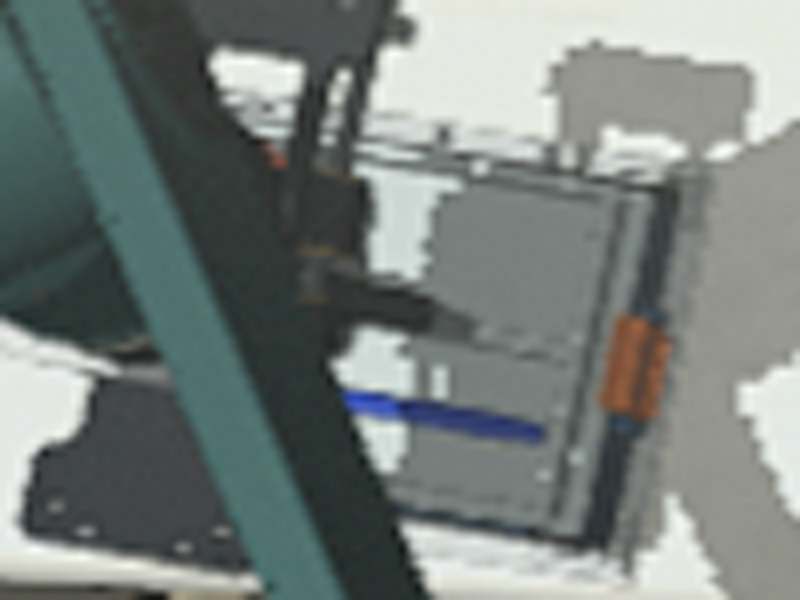

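Request:
apply_moves:
  rows: [-0.5,0,0,0,0,0,0.05,-0.5,0,0,0,0,0,0.05,0,0,0,0,0,0,0.05]

```text
time: 20.32
tcp_pos: [0.4433, 0.3204, 0.144]
orientation: [1.298, 1.15, -1.297]
force: [-2.5, -1.6, 4.2]
opening: 0.123
```

```bash
python3 st.py
```

```text
20.32 [443.29 320.44 144.01] -6.91 F [-2.47 -1.63  4.19] M [-0.369  0.443 -0.015]
```

Request:
apply_moves:
  rows: [-0.5,0,0,0,0,0,0.05,0,0,0,0,0,0,0.05]

```text
time: 20.48
tcp_pos: [0.4433, 0.3205, 0.144]
orientation: [1.298, 1.15, -1.297]
force: [-1.4, -1.4, 2.4]
opening: 0.126
```

```bash
python3 st.py
```

```text
20.48 [443.27 320.46 144.03] -6.91 F [-1.43 -1.38  2.43] M [-0.248  0.271  0.075]
```

Request:
apply_moves:
  rows: [-0.5,-0.2,0,0,0,0,0.05,-0.3,0,0,0,0,0,0.05,0,0,0,0,0,0,0.05]

```text
time: 20.73
tcp_pos: [0.4431, 0.3204, 0.1441]
orientation: [1.297, 1.15, -1.298]
force: [1.0, 0.0, -3.0]
opening: 0.131
```

```bash
python3 st.py
```

```text
20.73 [443.15 320.44 144.05] -6.92 F [ 1.02  0.04 -2.98] M [-0.085 -0.254  0.015]
```

Request:
apply_moves:
  rows: [-0.5,0,0,0,0,0,0.05,-0.5,0,0,0,0,0,0.05,0,0,0,0,0,0,0.05]

```text
time: 20.98
tcp_pos: [0.4426, 0.3203, 0.1452]
orientation: [1.296, 1.15, -1.299]
force: [-0.0, 0.7, -3.5]
opening: 0.126
```

```bash
python3 st.py
```

```text
20.98 [442.63 320.33 145.23] -6.91 F [-0.02  0.72 -3.51] M [-0.017 -0.111  0.025]
```

Request:
apply_moves:
  rows: [0.7,0,0,0,0,0,0.05,0.7,0,0,0,0,0,0.05,0.6,0,0,0,0,0,0.05,0,0,0,0,0,0,0.05]

```text
time: 21.32
tcp_pos: [0.4429, 0.3204, 0.1441]
orientation: [1.297, 1.15, -1.297]
force: [0.4, -0.2, -1.4]
opening: 0.123
```

```bash
python3 st.py
```

```text
21.32 [442.92 320.43 144.05] -6.91 F [ 0.36 -0.2  -1.43] M [-0.082  0.065 -0.002]
```

Seated on the rim, nearly unloaded. Press lightly once more (about 10 N), unload, then open.

Request:
apply_moves:
  rows: [0.6,0,0,0,0,0,0.05,0.6,0,0,0,0,0,0.05,0,0,0,0,0,0,0.05]

```text
time: 21.57
tcp_pos: [0.4429, 0.3205, 0.144]
orientation: [1.298, 1.15, -1.297]
force: [-3.0, -1.4, 4.9]
opening: 0.126
```

Request:
apply_moves:
  rows: [-0.7,0,0,0,0,0,0.05,-0.7,0,0,0,0,0,0.05,0,0,0,0,0,0,0.05]

```text
time: 21.82
tcp_pos: [0.443, 0.3204, 0.1441]
orientation: [1.298, 1.15, -1.297]
force: [-1.6, -0.2, 0.6]
opening: 0.125
```

```bash
python3 st.py
```

```text
21.82 [442.98 320.45 144.05] -6.91 F [-1.6  -0.16  0.62] M [-0.309  0.27   0.028]
```

Request:
apply_moves:
  rows: [0,0,0,0,0,0,0.2,0,0,0,0,0,0,0.3,0,0,0,0,0,0,0.4,0,0,0,0,0,0,0.5,0,0,0,0,0,0,0.6,0,0,0,0,0,0,0.6,0,0,0,0,0,0,0.6]

```text
time: 22.4
tcp_pos: [0.4431, 0.3204, 0.1441]
orientation: [1.298, 1.15, -1.297]
force: [-0.4, 0.7, -0.7]
opening: 0.578
```

Request:
apply_moves:
  rows: [-5,0,0,0,0,0,0.6,-10,0,0,0,0,0,0.6,-20,0,0,0,0,0,0.6,-30,0,0,0,0,0,0.6,-20,0,10,0,0,0,0.6,-5,0,25,0,0,0,0.6,0,0,35,0,0,0,0.6,0,0,38,0,0,0,0.6,0,0,38,0,0,0,0.6,0,0,38,0,0,0,0.6]

```text
time: 23.23
tcp_pos: [0.4205, 0.1365, 0.2355]
orientation: [1.298, 1.149, -1.295]
force: [0.5, 0.4, -0.2]
opening: 0.603
```

Request:
apply_moves:
  rows: [0,0,38,0,0,0,0.6,0,0,38,0,0,0,0.6,0,0,38,0,0,0,0.6,0,0,25,0,0,0,0.6,0,0,12,0,0,0,0.6,0,0,0,0,0,0,0.6,0,0,0,0,0,0,0.6]

```text
time: 23.82
tcp_pos: [0.4029, -0.0124, 0.2352]
orientation: [1.3, 1.148, -1.297]
force: [-0.2, 0.5, -0.2]
opening: 0.6
```

```bash
python3 - <<'E'
exec(open('st.py').read())
t=cam('top');pickle.dump(t,open('top7.pkl','wb'));s=cam('scene');pickle.dump(s,open('scene7.pkl','wb'))
overlay(s,(285,75,375,175),6,[],'g_s.png')
overlay(t,(155,205,255,280),8,[],'g_t.png')
cv2.imwrite('pics/g_full.png',t['color'])
E
```

```text
23.82 [402.86 -12.37 235.17] -7.01 F [-0.22  0.46 -0.22] M [-0.04  -0.127  0.02 ]
```

View pics/g_s.png

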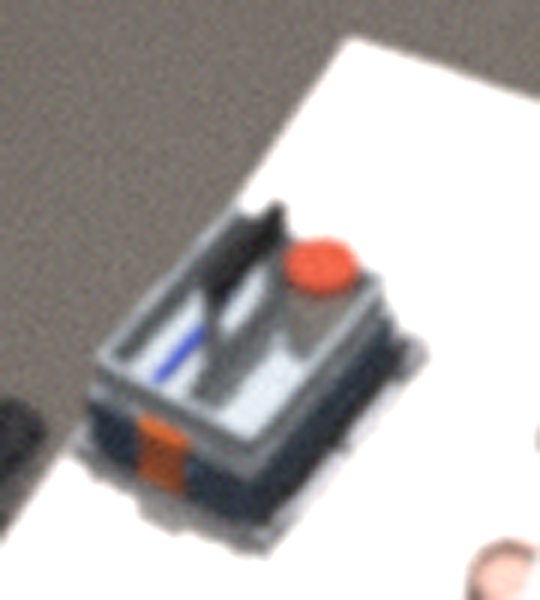

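View pics/g_t.png

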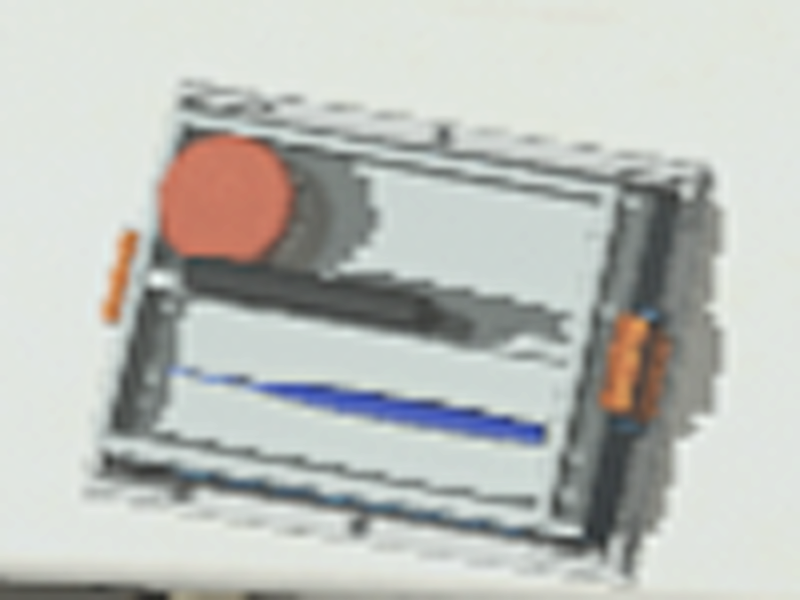

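View pics/g_full.png

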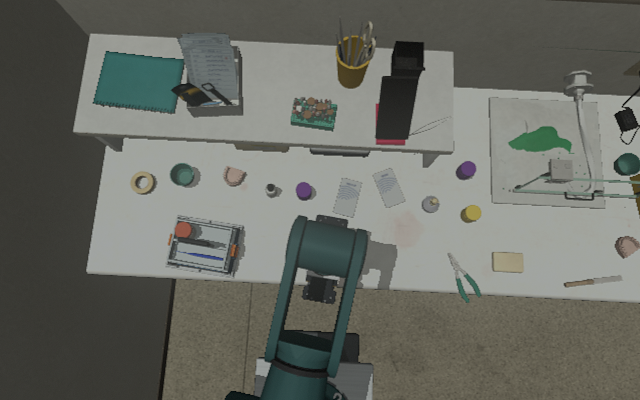

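```bash
python3 - <<'E'
from h import *
ims={n:load(n)['color'].astype(float) for n in('top0','top2','top7')}
d=np.array([np.cos(np.radians(10)),np.sin(np.radians(10))])
for n,im in ims.items():
    o=im[:,:,2]-im[:,:,0]   # r-b
    out=[n]
    # scan along pan long axis through catches; profile averaged over several lines
    for c0,rng in(((170,239.6),(-8,10)),((234,250.6),(-8,10))):
        s=np.arange(rng[0],rng[1],.1);prof=0
        for k in np.arange(-3,3.1,1):
            pts=np.array(c0)+s[:,None]*d+k*np.array([-d[1],d[0]])
            prof=prof+cv2.remap(o.astype(np.float32),pts[:,0].astype(np.float32)[None],pts[:,1].astype(np.float32)[None],cv2.INTER_LINEAR)[0]
        prof/=7;h=30;idx=np.where(prof>h)[0];out.append((round(s[idx[0]],1),round(s[idx[-1]],1),round(prof.max())))
    print(out)
s0,s2,s7=[load(n)['color'][75:175,285:375].astype(int) for n in('scene0','scene2','scene7')]
for n,s in(('0',s0),('2',s2),('7',s7)):
    m=(s[:,:,2]-s[:,:,0]>60);nl,lab,st,ce=cv2.connectedComponentsWithStats(m.astype(np.uint8))
    print(n,[(st[i].tolist(),ce[i].round(1).tolist()) for i in range(1,nl) if st[i][4]>5])
E
```

```text
['top0', (np.float64(-1.8), np.float64(3.2), 79), (np.float64(-3.8), np.float64(3.2), 83)]
['top2', (np.float64(-1.8), np.float64(3.3), 82), (np.float64(-3.8), np.float64(3.3), 86)]
['top7', (np.float64(-1.8), np.float64(0.5), 81), (np.float64(-3.6), np.float64(3.3), 84)]
0 [([49, 40, 8, 6, 28], [52.5, 42.5]), ([24, 70, 7, 5, 24], [26.7, 72.2]), ([24, 76, 5, 5, 12], [25.9, 78.0])]
2 [([49, 40, 8, 6, 28], [52.5, 42.5]), ([23, 70, 8, 5, 24], [26.4, 72.1]), ([24, 76, 5, 5, 14], [26.1, 77.7])]
7 [([48, 40, 11, 9, 85], [53.0, 43.9]), ([23, 70, 8, 5, 25], [26.6, 72.0]), ([24, 76, 5, 5, 12], [26.1, 78.1])]
```

```bash
python3 - <<'E'
from h import *
a,b=load('top0')['color'],load('top7')['color']
d=cv2.absdiff(cv2.GaussianBlur(a,(5,5),0),cv2.GaussianBlur(b,(5,5),0)).max(2)>45
nl,lab,st,ce=cv2.connectedComponentsWithStats(d.astype(np.uint8));print([s.tolist() for s in st[1:] if s[4]>8])
print(r.sign_off())
E
```

```text
[[276, 215, 93, 116, 6009], [169, 220, 64, 52, 1785], [370, 229, 41, 19, 149], [374, 245, 31, 8, 108], [407, 249, 7, 20, 68], [394, 258, 14, 5, 52], [379, 274, 12, 14, 119], [280, 333, 26, 8, 115], [265, 341, 11, 28, 152], [286, 345, 31, 21, 341], [328, 354, 24, 46, 480], [344, 365, 17, 35, 274], [524, 371, 116, 29, 1946], [282, 373, 28, 10, 177], [225, 374, 49, 26, 536], [367, 378, 5, 22, 68], [270, 386, 4, 3, 11], [269, 395, 5, 5, 24], [336, 394, 5, 5, 9]]
the job is handed in; nothing more can be done
None
```

The case is closed, and I handed the job in at about 24 s of the 67 s allowed. The white stone model lies flat in the base pan and the tote pan is stacked fully home on top of it. Both catches read as shut, and the gripper is open and clear.

**Stone model:** I picked the white one, told it from the pink look-alikes in a close crop, and set it near the centre of the pan. It pressed on the floor with about 5 N. The pictures afterwards showed it flat and the pan unmoved.

**Tote pan:** On the first touch the lugs landed on the rim at about 6 N. I slid the tote roughly 2 mm in -y, the lugs dropped into the sockets, and I lowered it in steps of 0.7 mm or less. The catches took about 11–12 N and then let go. The tote came to rest with its origin 54 mm above the bench, which is fully home. I never pressed harder than about 12 N.

**Last checks:**
- **Catches and base pan:** The outer edges of both catches are within 0.1 pixel of where they were before stacking, so both look shut and the pan has not shifted.
- **Jar:** It is still standing.
- **Everything else:** Comparing the first and last top pictures showed changes only at the arm, the pan, and where the stone and tote used to stand.

**One check that was unclear:** A light upward tug let the tote rise about 1.2 mm without resistance. I took this as play under the catch hooks, pressed it home again at about 9 N, and did not pull harder to test the latches. That the catches are shut rests on the drop in force and the camera pictures. The top view of catch_a was partly hidden by the tote wall.

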